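# Take the stub tubes out of the water manifold for descaling and close it up

## Robot

A 6-joint arm with a two-finger parallel gripper is mounted at the origin on a cart in front of the work surface, level with it; the furniture and walls round the work are solid. World frame = base frame: x ahead of the robot, y to its left, z up, the work surface at z = 0. Lengths are in m, angles in rad, forces in N, time in s.
With the tool pointing down it reaches from about 0.375 to 0.975 m from the base axis. Payload 3.8 kg.
Tool frame: the origin (TCP) lies midway between the tips of the shut fingers; the grasp point (between the pads) lies 19 mm behind it; z points along the fingers, y is the direction in which the jaws open and shut (so a half turn about z gives the same grasp; the last joint's range is limited). The gripper opens to 88 mm and grips with 3 to 60 N. Pads are 18 mm wide; open, the fingers measure 123 mm over their backs; the gripper's body (75 mm by 187 mm) begins 45 mm behind the grasp point.
Start: joints at [-1.139, 0.264, 1.604, -0, 1.274, -0.037], TCP at [0.305, -0.602, 0.239] pointing down, gripper open.
Joint ranges: [-2.63, 2.63], [-0.94, 2.18], [0.31, 2.57], [-1.31, 4.45], [0, 2.66], [-2.55, 2.55]. Speed limits (rad/s): [2.57, 2.57, 3.14, 3.14, 3.14, 3.14].

## Interface

Orientations are given as [roll, pitch, yaw] about the fixed x, y, z axes, in that order (R = Rz(yaw) Ry(pitch) Rx(roll)).
In Python, from plant import manip gives the robot as it stands.
- The arm moves only by the tool jog_arm, never from a script. Its argument "deltas" is a list of rows, each a list of 7 numbers: the turn, a rotation vector about the tool's x, y, z in degrees, then the shift along the tool's x, y, z in m, then the finger opening in m, from 0 to 0.0881. In form: [[rx, ry, rz, dx, dy, dz, gripper], ...]. A call has 1 to 20 rows; each row shifts and turns the commanded pose from where the row before left it, along the tool's axes as they then stand; what a row does not reach is not made up. A row lasts 1/8 s, in which the tool goes at most 62.5 mm and 10.7 degrees, less where a joint would pass 70% of its speed; a pose out of reach is approached as far as the arm can. A call with a gripper value outside its range is refused whole. The fingers move at their own pace and stop on an object; "grip_force" is the grip in N (left out, the last holds). Time passes only in rows, so rows that do not move let the fingers close. It gives the time, the measured TCP pose, the force and the opening at its end, in the units of the state.
- manip.sense(): the state, without advancing time (a new reading comes with each control period).
- manip.camera(name): name is "side" or "top"; returns the picture (480x640x3 uint8, red, green, blue); there is no depth.
- manip.camera_model(name): a dict with "fov_y" (degrees; the focal length in pixels is half the picture's height over the tangent of half this angle, whatever the lens; pixels are square), "cx", "cy" (the principal point, pixels), "extrinsics" (4x4, takes a point from camera to world coordinates). Camera axes: x right, y down, z forward; pixel columns grow to the right and rows downward; lengths in m; the calibration is good to about 2 mm. A picture is of the moment at which its call begins. camera_model takes no time and is no camera call.
- manip.job_done(): hands the job in, once; it reports no verdict.
Trained networks look in the newest picture that a camera, given by its name, has taken for a name from the list of things; names that differ only in an ending like _2 or _b are one class to them, and where a whole thing is asked for, a point or a joint stands for the part that bears it (a point fixed in the world has none). Each returns a list of dicts, best first, with "confidence" (0 to 1); they miss things now and then, are a little off and sometimes report something else, mostly with a low value. They report only what shows in the picture. A call takes as long as a camera call. They do not tell look-alikes from the thing itself.
- manip.outline_of(camera, label): "mask" (480x640 bool, what is visible of it) and "extent" ([centre column, centre row, width, height] in pixels, round what is visible of it).
- manip.landmark_of(camera, label): "position" ([column, row] in pixels: a listed point, or the origin of a listed thing).
The state is a dict: "clock": time; "q": joint angles; "joint_vel": joint speeds; "effort": joint torques, N m; "tool_pos": TCP position; "tool_rot": TCP orientation; "force": force on the tool from outside, world axes, zero at the start; "torque": the same for the moment, N m; "width": finger opening in m.
Only numpy, scipy, OpenCV 4.12 (cv2) and the standard library are available. Lean on these libraries where they do the work, as an engineer would, in place of code of your own. Each camera call takes 0.05 s, during which the arm holds its last target. There are 200 camera calls.

## Task

First let the pressure out of the water line: press a vent button slowly down until it snaps over and stays down by itself; one of the two vents is worn, stays soft and comes back up, so use the other. Then take every steel tube out of the push-fit manifold: press its white release ring down with the fingertips, take hold of the tube while the ring is down and draw it out, never wrenching it against a ring that is up, and put the tube in the soak pan. When all the tubes are in the pan, seat the cover plate flat and fully home in its pocket on the manifold's two end cheeks, and leave the things standing around where they are.

Things in the scene. Friction and masses are not known exactly. Their poses are not given: they have to be found in the camera images.
- vent_1: one of two vent modules that look alike: grey box 80 x 80 x 40 mm with a round black pushbutton, 40 mm wide, in the middle of its top (button top 58 mm above the worktable when up, pressed straight down), fixed to the worktable; origin under its centre on the worktable. Which of the two is the good one can only be found by pressing.
- vent_2: the other vent module, alike in every respect to look at.
- vent_1_button (a joint): travel of vent_1's button: 0 up, 0.008 m fully down. A good button resists with 4 N at first, gives way as it goes, breaks over 5 mm down and stays down; the worn one yields softly (0.5 to 2.5 N), never snaps and comes back up when released.
- vent_2_button (a joint): travel of vent_2's button, as for vent_1
- manifold: aluminium water manifold fixed to the worktable: block 90 x 290 mm, 55 mm high, four upright push-fit ports in a row along its y axis (at y = +93, +31, -31, -93 mm), a grey cheek at each end (overall 92 x 350 mm, 88 mm high). Origin under its centre on the worktable, z up. Fingers that close along its x axis pass clear of the cheeks and the other tubes.
- pocket (a point): centre of the cover's pocket at the height of its ledges, 78 mm above the worktable. The pocket is formed by the two cheeks: walls 10 mm above the ledges, 72 mm apart in the manifold's x and 326 mm apart in its y; open in between, over the ports.
- collet_1 (a joint): travel of the white release ring (56 mm wide, 33 mm hole) at y = +93 mm: 0 at rest (top face 71 mm up), 0.010 m fully down. Sprung (3 N at the top, 9 N at the bottom): it follows the fingers up again. Its teeth free the tube while it is over 4 mm down and catch it as it comes up, unless the tube has been drawn 2 mm by then: press 7 to 9 mm, grip, lift.
- collet_2 (a joint): travel of the white release ring (56 mm wide, 33 mm hole) at y = +31 mm: 0 at rest (top face 71 mm up), 0.010 m fully down. Sprung (3 N at the top, 9 N at the bottom): it follows the fingers up again. Its teeth free the tube while it is over 4 mm down and catch it as it comes up, unless the tube has been drawn 2 mm by then: press 7 to 9 mm, grip, lift.
- collet_3 (a joint): travel of the white release ring (56 mm wide, 33 mm hole) at y = -31 mm: 0 at rest (top face 71 mm up), 0.010 m fully down. Sprung (3 N at the top, 9 N at the bottom): it follows the fingers up again. Its teeth free the tube while it is over 4 mm down and catch it as it comes up, unless the tube has been drawn 2 mm by then: press 7 to 9 mm, grip, lift.
- collet_4 (a joint): travel of the white release ring (56 mm wide, 33 mm hole) at y = -93 mm: 0 at rest (top face 71 mm up), 0.010 m fully down. Sprung (3 N at the top, 9 N at the bottom): it follows the fingers up again. Its teeth free the tube while it is over 4 mm down and catch it as it comes up, unless the tube has been drawn 2 mm by then: press 7 to 9 mm, grip, lift.
- tube_1: alike rigid steel tube (up to four), 30 mm outside diameter, 95 mm long, 0.12 kg; at the start it is fitted in the port of collet_1; absent in some starts. Origin: centre of its lower end, z towards its open top. Fitted, its lower end is 10 mm over the worktable and its top 34 mm over the resting ring. A 21 mm thick groove, 10 to 19 mm above the lower end, takes the collet's teeth. It may lie, lean or stand in the pan.
- tube_2: alike rigid steel tube (up to four), 30 mm outside diameter, 95 mm long, 0.12 kg; at the start it is fitted in the port of collet_2; absent in some starts. Origin: centre of its lower end, z towards its open top. Fitted, its lower end is 10 mm over the worktable and its top 34 mm over the resting ring. A 21 mm thick groove, 10 to 19 mm above the lower end, takes the collet's teeth. It may lie, lean or stand in the pan.
- tube_3: alike rigid steel tube (up to four), 30 mm outside diameter, 95 mm long, 0.12 kg; at the start it is fitted in the port of collet_3; absent in some starts. Origin: centre of its lower end, z towards its open top. Fitted, its lower end is 10 mm over the worktable and its top 34 mm over the resting ring. A 21 mm thick groove, 10 to 19 mm above the lower end, takes the collet's teeth. It may lie, lean or stand in the pan.
- tube_4: alike rigid steel tube (up to four), 30 mm outside diameter, 95 mm long, 0.12 kg; at the start it is fitted in the port of collet_4; absent in some starts. Origin: centre of its lower end, z towards its open top. Fitted, its lower end is 10 mm over the worktable and its top 34 mm over the resting ring. A 21 mm thick groove, 10 to 19 mm above the lower end, takes the collet's teeth. It may lie, lean or stand in the pan.
- tube_1_top (a point): centre of the top end of tube_1
- tube_2_top (a point): centre of the top end of tube_2
- tube_3_top (a point): centre of the top end of tube_3
- tube_4_top (a point): centre of the top end of tube_4
- pan: open steel soak pan fixed to the worktable, 170 mm (its x) by 200 mm (its y), 55 mm high, walls and floor 4 mm thick. Origin under its centre on the worktable.
- cover: loose flat steel cover plate 68 mm (its x) x 322 mm (its y) x 10 mm, 0.3 kg, with a black upright grip bar on its middle (18 mm thick in x, 90 mm long in y, from 10 to 40 mm above the underside). Origin at the centre of its underside. Home, it lies along the manifold's y axis, either way round.
- salt_shaker: glass salt shaker, 90 mm high, a bystander; origin at its foot
- sauce_tub: small tub of mustard sauce with a spoon, 80 mm high, a bystander; origin at its foot
Things that resemble listed ones, but are neither listed nor needed, are in the scene too. Leave any green or red look-alike of the tube_4 alone.

How it is judged:
On the way, in this order (a step that is already met when the one before it is completed fails the run):
1. the good vent's button has snapped over and stays down by itself (((value of joint vent_1_button above 0.006 m and contact force between the fingers and vent_1 below 0.5 N) or (value of joint vent_2_button above 0.006 m and contact force between the fingers and vent_2 below 0.5 N))), for 0.3 s.
2. every tube is out of the manifold and in the soak pan, let go (linear speed of each of tube_1, tube_2, tube_3, tube_4 below 0.03 m/s and x of tube_1 in the frame of pan between -0.085 and 0.085 m and y of tube_1 in the frame of pan between -0.1 and 0.1 m and x of tube_1_top in the frame of pan between -0.085 and 0.085 m and y of tube_1_top in the frame of pan between -0.1 and 0.1 m and height (world z) of each of tube_1, tube_2, tube_3, tube_4 below 0.06 m and contact force between the fingers and tube_1 below 0.5 N and x of tube_2 in the frame of pan between -0.085 and 0.085 m and y of tube_2 in the frame of pan between -0.1 and 0.1 m and x of tube_2_top in the frame of pan between -0.085 and 0.085 m and y of tube_2_top in the frame of pan between -0.1 and 0.1 m and contact force between the fingers and tube_2 below 0.5 N and x of tube_3 in the frame of pan between -0.085 and 0.085 m and y of tube_3 in the frame of pan between -0.1 and 0.1 m and x of tube_3_top in the frame of pan between -0.085 and 0.085 m and y of tube_3_top in the frame of pan between -0.1 and 0.1 m and contact force between the fingers and tube_3 below 0.5 N and x of tube_4 in the frame of pan between -0.085 and 0.085 m and y of tube_4 in the frame of pan between -0.1 and 0.1 m and x of tube_4_top in the frame of pan between -0.085 and 0.085 m and y of tube_4_top in the frame of pan between -0.1 and 0.1 m and contact force between the fingers and tube_4 below 0.5 N), for 0.2 s.
3. the cover plate lies home in its pocket, let go (z of cover in the frame of manifold between 0.0755 and 0.08 m and x of cover in the frame of manifold between -0.004 and 0.004 m and y of cover in the frame of manifold between -0.004 and 0.004 m and angle between cover's own z axis and vertical below 0.03 rad and angle between the y axis of cover and the y axis of manifold, either way round below 0.05 rad and linear speed of cover below 0.02 m/s and contact force between the fingers and cover below 0.5 N), for 0.2 s.
At the end, for the whole second after the job is handed in: A vent button is latched down (over 6 mm); every tube is at rest in the pan, both ends within its outline; the cover is in its pocket, within 4 mm of the middle, underside at 78 mm (-2.5/+2), tilt under 0.03 rad, turn under 0.05 rad; nothing is held (all of step 2 and all of step 3 and value of joint any of vent_1_button, vent_2_button above 0.006 m); the robot touches nothing.
It fails at once if a tube is drawn before the line is vented (not (value of joint any of vent_1_button, vent_2_button above 0.006 m) and distance of any of tube_1, tube_2, tube_3, tube_4 from where it was at the start of the episode above 0.02 m).
It fails at once if a tube is wrenched against the fitting with more than 60 N (contact force between any of tube_1, tube_2, tube_3, tube_4 and manifold above 60 N).
It fails at once if a bystander is moved more than 30 mm or knocked over (distance of any of salt_shaker, sauce_tub from where it was at the start of the episode above 0.03 m or angle between any of salt_shaker, sauce_tub's own z axis and vertical above 0.4 rad).
Of tube_1, tube_2, tube_3, tube_4 only 3 to 4 are there at a start; the rules pass over those that are not, and their reading is None.
At some moment in a run one of cover may be knocked a few centimetres aside while the robot is not near it.
It also fails if it takes over 208 s, if anything falls off the work surface, if the arm or the gripper's body presses on something with over 40 N, if the wrist force passes 120 N, or if a joint passes its speed limit or range.

## Working session

There is one attempt and no reset: what is moved stays moved. The work goes in short steps, Python scripts to look and compute and a tool call to move; the robot and the scene stay as the last step left them, time stands still between calls to the robot, and variables do not carry over. Pictures are saved under pics/ and viewed, about 12 in all and at most 16, crops included, and the job is handed in when it is done.

Besides the shell and the picture viewer there is one more tool, called after "Request:" as name(argument=value, ...) on one line, values as JSON. jog_arm: Moves the arm, as the interface text tells. Its arguments: {"type":"object","properties":{"deltas":{"type":"array"},"grip_force":{"type":"number"}},"required":["deltas"]}

```bash
ls; mkdir -p pics; cat > h.py <<'E'
import numpy as np, cv2
from plant import manip
def shot(c,f=None):
    im=manip.camera(c)
    if f: cv2.imwrite('pics/'+f,im[:,:,::-1])
    return im
def K(c):
    m=manip.camera_model(c); f=240/np.tan(np.radians(m['fov_y'])/2)
    return f,m['cx'],m['cy'],np.array(m['extrinsics'])
def ray(c,uv,z):
    f,cx,cy,E=K(c); d=E[:3,:3]@np.array([(uv[0]-cx)/f,(uv[1]-cy)/f,1]); o=E[:3,3]
    return o+d*(z-o[2])/d[2]
def proj(c,p):
    f,cx,cy,E=K(c); q=E[:3,:3].T@(np.array(p)-E[:3,3]); return np.array([cx+f*q[0]/q[2],cy+f*q[1]/q[2]])
E
python3 - <<'E'
from h import *
s=manip.sense(); print(s)
for c in('top','side'):
    shot(c,c+'0.png'); m=manip.camera_model(c); print(c,m)
    for l in ['vent_1','manifold','tube_1','tube_1_top','collet_1','pan','cover','pocket','salt_shaker','sauce_tub']:
        try:
            r=manip.landmark_of(c,l); print(l,[(np.round(x['position']).tolist(),round(x['confidence'],2)) for x in r])
        except Exception as e: print(l,e)
E
```

```text
pics
{'clock': 0.0, 'q': array([-1.13890569e+00,  2.64714809e-01,  1.60531901e+00, -8.63647242e-06,
        1.27368285e+00, -3.68785146e-02]), 'joint_vel': array([ 1.16980849e-03,  2.72741614e-04,  1.30722634e-03,  1.16661396e-03,
       -1.45975639e-03,  7.94449844e-06]), 'effort': array([ 3.22871019e-03, -5.02103412e+01, -3.56869590e+01,  7.29694054e-02,
        2.94544827e-02, -1.79621402e-04]), 'tool_pos': array([ 0.30468118, -0.60156188,  0.23744352]), 'tool_rot': array([-3.13946978e+00, -7.00656929e-05,  4.68771619e-01]), 'force': array([-0.20601919, -0.07537019, -0.01539629]), 'torque': array([-0.05231324,  0.00554647,  0.00700484]), 'width': 0.08800571211982457}
top {'fov_y': 50.69882066954922, 'cx': 324.66111597508655, 'cy': 237.46221248064563, 'extrinsics': array([[-0.00259353, -0.99721644,  0.07451606,  0.49773495],
       [-0.99997416,  0.0020866 , -0.00687998,  0.01335654],
       [ 0.00670535, -0.07453198, -0.99719608,  1.47833082],
       [ 0.        ,  0.        ,  0.        ,  1.        ]])}
vent_1 [([234.0, 273.0], 0.62), ([320.0, 240.0], 0.37), ([364.0, 239.0], 0.2
[... 627 characters left out ...]
ay([[-0.99961884, -0.01661401,  0.02204901,  0.57943802],
       [-0.02754842,  0.65256824, -0.75722901,  0.86011439],
       [-0.00180787, -0.7575478 , -0.6527772 ,  0.83624681],
       [ 0.        ,  0.        ,  0.        ,  1.        ]])}
vent_1 [([373.0, 372.0], 0.91), ([350.0, 423.0], 0.56), ([325.0, 243.0], 0.24)]
manifold []
tube_1 [([324.0, 243.0], 0.66), ([290.0, 193.0], 0.64)]
tube_1_top []
collet_1 it knows: cover, manifold, pan, pocket, salt_shaker, sauce_tub, tube, tube_1_top, tube_2_top, tube_3_top, tube_4_top, vent
pan [([347.0, 183.0], 0.67)]
cover [([393.0, 271.0], 0.68)]
pocket [([323.0, 244.0], 0.78)]
salt_shaker [([263.0, 215.0], 0.98)]
sauce_tub [([240.0, 349.0], 0.91)]
```

View pics/top0.png

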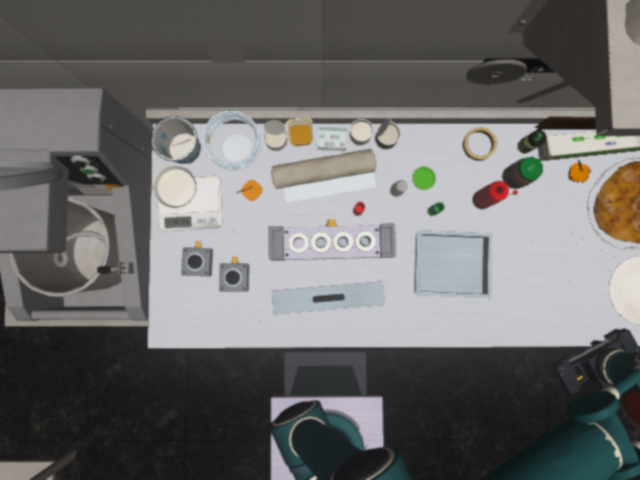

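View pics/side0.png

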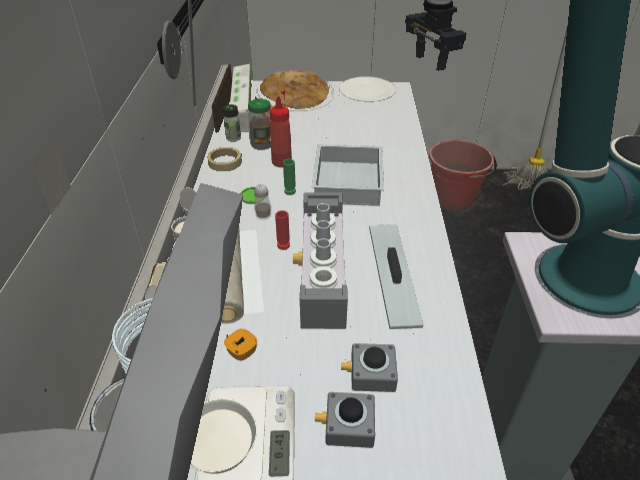

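The top view shows vents at (197,262) and (235,277), and ring ports at columns 298, 321, 344 and 366 on row 241. The pan is at (452,264) and the cover at (328,298), slightly turned. The side view shows 3 tubes: the +y port is empty. Red and green decoys stand at (359,208) and (436,208).

```bash
python3 - <<'E'
from h import *
im=cv2.imread('pics/top0.png'); cv2.imwrite('pics/topc.png',cv2.resize(im[215:320,170:500],None,fx=2.4,fy=2.4,interpolation=cv2.INTER_CUBIC))
si=cv2.imread('pics/side0.png'); cv2.imwrite('pics/sidec.png',cv2.resize(si[140:460,260:440],None,fx=1.85*2**0,fy=1.85,interpolation=cv2.INTER_CUBIC))
H=dict(vent_1=.04,manifold=.088,pan=.055,cover=.01,tube_1=.105)
for c in('top','side'):
    shot(c)
    for l in ['vent_1','manifold','pan','cover','tube_1']:
        for o in manip.outline_of(c,l):
            if o['confidence']<.4: continue
            m=o['mask'].astype(np.uint8); cs,_=cv2.findContours(m,0,2); k=max(cs,key=cv2.contourArea)
            b=cv2.boxPoints(cv2.minAreaRect(k)); 
            print(c,l,round(o['confidence'],2),np.round(o['extent']).tolist(), 'px',np.round(b).tolist() )
            if c=='top':
                w=np.array([ray(c,q,H[l])[:2] for q in b]); r=cv2.minAreaRect((w*1000).astype(np.float32)); print('   world',np.round(w.mean(0),4),np.round(r,1) if 0 else r)
# white rings, black buttons by colour in top and side
    g=shot(c)
E
```

```text
top vent_1 0.97 [234.0, 273.0, 30.0, 36.0] px [[219.0, 257.0], [248.0, 257.0], [248.0, 291.0], [219.0, 291.0]]
   world [0.5022 0.2616] ((502.228759765625, 261.6551513671875), (96.85199737548828, 82.13025665283203), 0.49696552753448486)
top vent_1 0.88 [198.0, 258.0, 30.0, 33.0] px [[182.0, 241.0], [212.0, 241.0], [212.0, 275.0], [182.0, 275.0]]
   world [0.5477 0.3654] ((547.720458984375, 365.4596252441406), (97.72872924804688, 85.07416534423828), 0.799626350402832)
top vent_1 0.46 [329.0, 296.0, 112.0, 32.0] px [[271.0, 290.0], [382.0, 279.0], [385.0, 304.0], [273.0, 315.0]]
   world [ 0.4362 -0.0052] ((436.16876220703125, -5.1522216796875), (70.82992553710938, 315.96148681640625), 5.438474655151367)
top manifold 0.72 [332.0, 241.0, 128.0, 44.0] px [[267.0, 223.0], [395.0, 219.0], [396.0, 257.0], [268.0, 261.0]]
   world [ 0.5948 -0.0159] ((594.7593383789062, -16.051101684570312), (105.26966094970703, 353.5046081542969), 2.064781904220581)
top manifold 0.53 [252.0, 189.0, 22.0, 22.0] px [[238.0, 190.0], [251.0, 177.0], [264.0, 190.0], [252.0, 204.0]]
   world [0.7332 0.2067] ((733.
[... 2289 characters left out ...]
83.0, 205.0], [312.0, 205.0]]
side cover 0.73 [396.0, 276.0, 55.0, 106.0] px [[364.0, 227.0], [397.0, 218.0], [424.0, 327.0], [391.0, 335.0]]
side tube_1 0.93 [288.0, 178.0, 13.0, 35.0] px [[283.0, 159.0], [294.0, 159.0], [295.0, 194.0], [284.0, 194.0]]
side tube_1 0.86 [321.0, 251.0, 21.0, 23.0] px [[315.0, 238.0], [330.0, 238.0], [330.0, 259.0], [315.0, 259.0]]
side tube_1 0.75 [322.0, 231.0, 15.0, 19.0] px [[316.0, 221.0], [329.0, 221.0], [329.0, 238.0], [316.0, 238.0]]
side tube_1 0.64 [283.0, 228.0, 16.0, 42.0] px [[275.0, 209.0], [288.0, 209.0], [288.0, 249.0], [275.0, 249.0]]
side tube_1 0.51 [325.0, 210.0, 9.0, 18.0] px [[317.0, 203.0], [330.0, 203.0], [330.0, 220.0], [317.0, 220.0]]
```

View pics/topc.png

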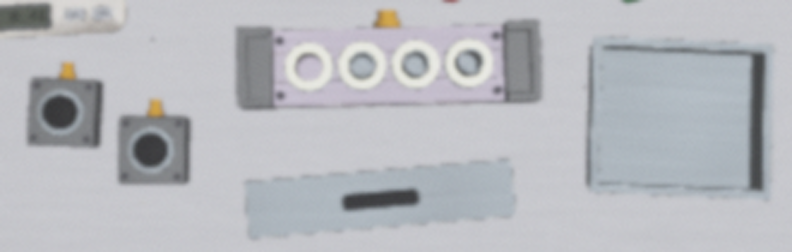

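View pics/sidec.png

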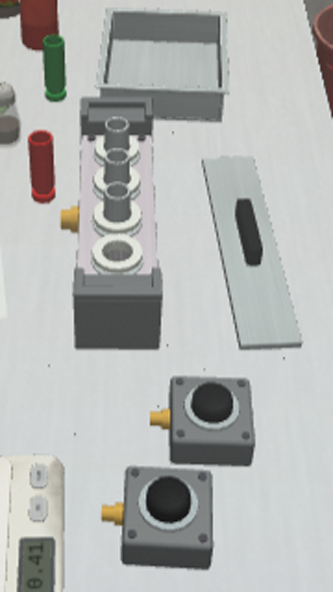

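The crops confirm it: three tubes are in ports 2 to 4, port 1 (+y) is empty, and the cover's bar is at (328,298). Next I'll refine the positions by colour blobs.

```bash
cat > m.py <<'E'
from h import *
def rings(im):
    hs=cv2.cvtColor(im,cv2.COLOR_BGR2HSV); m=((hs[...,2]>205)&(hs[...,1]<32)).astype(np.uint8)
    m[:225]=0;m[258:]=0;m[:,:284]=0;m[:,380:]=0
    cs,_=cv2.findContours(m,0,2); out=[]
    for k in cs:
        if cv2.contourArea(k)>120:
            h=cv2.convexHull(k); M=cv2.moments(h); out.append((M['m10']/M['m00'],M['m01']/M['m00'],M['m00'],cv2.boundingRect(k)))
    return sorted(out)
def dark(im,box,t=75,a=30):
    x0,y0,x1,y1=box; m=(im[y0:y1,x0:x1].max(2)<t).astype(np.uint8); n,_,st,ce=cv2.connectedComponentsWithStats(m)
    return [(ce[i]+[x0,y0],st[i][4],st[i][:4]+[x0,y0,0,0]) for i in range(1,n) if st[i][4]>a]
E
python3 - <<'E'
from m import *
t=cv2.imread('pics/top0.png'); s=cv2.imread('pics/side0.png')
hs=cv2.cvtColor(t,cv2.COLOR_BGR2HSV); print(hs[241,284:320].tolist()[::2])
R=rings(t)
for r in R: print('ring',np.round(r[:2],1),r[2],r[3],np.round(ray('top',r[:2],.071),4))
for nm,im,c,boxes,z in(('vent',t,'top',[(185,250,210,275),(222,263,248,290)],.058),('bar',t,'top',[(305,285,350,310)],.04),('vent',s,'side',[(355,342,395,375),(330,392,375,427)],.058),('bar',s,'side',[(380,240,405,290)],.04)):
    for b in boxes:
        for d in dark(im,b): print(nm,c,np.round(d[0],1),d[1],d[2],np.round(ray(c,d[0],z),4))
for p in([.595,.0765,.071],[.59,.0166,.105],[.591,-.0454,.105],[.592,-.107,.105]): print(proj('side',p).round(1))
k=cv2.cvtColor(s,cv2.COLOR_BGR2HSV); m=((k[...,2]>215)&(k[...,1]<25)).astype(np.uint8); m[:190]=0;m[290:]=0;m[:,:306]=0;m[:,342:]=0
n,_,st,ce=cv2.connectedComponentsWithStats(m); print(st[1:],ce[1:])
E
```

```text
[[133, 17, 179], [134, 16, 202], [144, 6, 205], [30, 7, 229], [38, 10, 214], [137, 11, 170], [135, 18, 199], [133, 17, 205], [134, 19, 205], [133, 18, 203], [8, 5, 209], [35, 7, 230], [0, 1, 202], [144, 6, 199], [34, 8, 230], [39, 8, 220], [103, 14, 165], [102, 21, 185]]
ring [298.  241.7] 325.0 (288, 232, 21, 21) [0.5913 0.078  0.071 ]
ring [320.5 241.5] 301.0 (311, 232, 20, 20) [0.5917 0.0152 0.071 ]
ring [343.2 240.6] 314.0 (333, 231, 21, 20) [ 0.5939 -0.0481  0.071 ]
ring [365.7 240.5] 309.0 (356, 231, 21, 20) [ 0.5942 -0.1106  0.071 ]
vent top [194.4 261.2] 116 [189 256  12  12] [0.5379 0.368  0.058 ]
vent top [232.3 277.1] 110 [227 272  12  12] [0.4934 0.2618 0.058 ]
bar top [328.  297.6] 111 [314 295  29   6] [ 0.435  -0.0056  0.04  ]
vent side [374.4 357.3] 378 [364 347  22  21] [0.4941 0.2718 0.058 ]
vent side [350.6 409.7] 479 [339 398  24  25] [0.5386 0.3775 0.058 ]
bar side [394.  265.3] 328 [387 248  15  35] [0.4365 0.0132 0.04  ]
[320.2 274.2]
[323.2 242.4]
[323.3 223.7]
[323.3 206.6]
[[312 214   5  10  35]
 [330 214   5  10  36]
 [311 231   6  11  41]
 [329 230   6  12  42]
 [311 249  25  15 129]
 [310 267  27  18 198]] [[313.82857143 218.6       ]
 [331.66666667 218.5       ]
 [313.56097561 236.09756098]
 [331.76190476 235.73809524]
 [323.08527132 256.50387597]
 [323.16666667 275.13636364]]
```

Request:
jog_arm(deltas=[[0, 0, -9.17, 0, 0, 0, 0], [0, 0, -9.17, 0, 0, 0, 0], [0, 0, -9.17, 0, 0, 0, 0], [0, 0, -9.17, 0, 0, 0, 0], [0, 0, -9.17, 0, 0, 0, 0], [0, 0, -9.17, 0, 0, 0, 0], [0, 0, -9.17, 0, 0, 0, 0], [0, 0, 0, 0, 0, 0, 0]], grip_force=20)

```text
clock: 2.7
tool_pos: [0.305, -0.6022, 0.2387]
tool_rot: [3.142, 0.0, 1.587]
force: [0.3, -0.6, 0.2]
width: 0.0105
```

Request:
jog_arm(deltas=[[0, 0, 0, 0.048, 0.0114, 0, 0], [0, 0, 0, 0.048, 0.0114, 0, 0], [0, 0, 0, 0.048, 0.0114, 0, 0], [0, 0, 0, 0.048, 0.0114, 0, 0], [0, 0, 0, 0.048, 0.0114, 0, 0], [0, 0, 0, 0.048, 0.0114, 0, 0], [0, 0, 0, 0.048, 0.0114, 0, 0], [0, 0, 0, 0.048, 0.0114, 0, 0], [0, 0, 0, 0.048, 0.0114, 0, 0], [0, 0, 0, 0.048, 0.0114, 0, 0], [0, 0, 0, 0.048, 0.0114, 0, 0], [0, 0, 0, 0.048, 0.0114, 0, 0], [0, 0, 0, 0.048, 0.0114, 0, 0], [0, 0, 0, 0.048, 0.0114, 0, 0], [0, 0, 0, 0.048, 0.0114, 0, 0], [0, 0, 0, 0.048, 0.0114, 0, 0], [0, 0, 0, 0.048, 0.0114, 0, 0], [0, 0, 0, 0.048, 0.0114, 0, 0], [0, 0, 0, 0, 0, 0, 0]])

```text
clock: 5.08
tool_pos: [0.4945, 0.2683, 0.2386]
tool_rot: [3.141, -0.001, 1.59]
force: [-0.2, 0.4, -0.8]
width: 0.0005
```

```bash
cat > go.py <<'E'
import sys
from h import *
from scipy.spatial.transform import Rotation as R
# usage: go.py x y z [yawdeg] -> deltas in tool axes
s=manip.sense(); a=[float(v) for v in sys.argv[1:]]
Rt=R.from_euler('xyz',s['tool_rot'])
if len(a)>2: print('shift tool',(Rt.inv().apply(np.array(a[:3])-s['tool_pos'])).round(4))
yw=np.radians(a[3] if len(a)>3 else 91.1)
print('turn deg',np.degrees((Rt.inv()*R.from_euler('xyz',[np.pi,0,yw])).as_rotvec()).round(2))
print('t',s['clock'],'pos',s['tool_pos'].round(4),'F',s['force'].round(2),'w',round(s['width'],4))
E
python3 go.py .494 .265 .064
```

```text
shift tool [-0.0035 -0.0006  0.1746]
turn deg [ 0.01 -0.04 -0.01]
t 5.075 pos [0.4945 0.2683 0.2386] F [-0.17  0.35 -0.79] w 0.0005
```

Request:
jog_arm(deltas=[[0, 0, 0, -0.0035, -0.0005, 0.045, 0], [0, 0, 0, 0, 0, 0.045, 0], [0, 0, 0, 0, 0, 0.045, 0], [0, 0, 0, 0, 0, 0.03, 0], [0, 0, 0, 0, 0, 0.01, 0], [0, 0, 0, 0, 0, 0, 0]])

```text
clock: 5.82
tool_pos: [0.4938, 0.2613, 0.0638]
tool_rot: [-3.141, 0.0, 1.588]
force: [0.4, -0.7, 1.0]
width: 0.0007
```

Request:
jog_arm(deltas=[[0, 0, 0, 0, 0, 0.002, 0], [0, 0, 0, 0, 0, 0.002, 0], [0, 0, 0, 0, 0, 0.002, 0], [0, 0, 0, 0, 0, 0.001, 0], [0, 0, 0, 0, 0, 0.001, 0]])

```text
clock: 6.45
tool_pos: [0.4942, 0.2621, 0.0559]
tool_rot: [3.141, -0.0, 1.589]
force: [0.2, 0.1, 0.5]
width: 0.0007
```

Request:
jog_arm(deltas=[[0, 0, 0, 0, 0, 0.001, 0], [0, 0, 0, 0, 0, 0.001, 0], [0, 0, 0, 0, 0, 0, 0]])

```text
clock: 6.82
tool_pos: [0.4941, 0.2621, 0.0538]
tool_rot: [3.141, -0.0, 1.589]
force: [0.8, 0.9, 1.8]
width: 0.0009
```

Request:
jog_arm(deltas=[[0, 0, 0, 0, 0, 0.001, 0], [0, 0, 0, 0, 0, 0.001, 0], [0, 0, 0, 0, 0, 0, 0]])

```text
clock: 7.2
tool_pos: [0.494, 0.262, 0.0518]
tool_rot: [3.141, -0.0, 1.589]
force: [1.1, 0.2, 1.4]
width: 0.0001
```

Request:
jog_arm(deltas=[[0, 0, 0, 0, 0, 0.001, 0], [0, 0, 0, 0, 0, 0.001, 0], [0, 0, 0, 0, 0, 0, 0]])

```text
clock: 7.58
tool_pos: [0.494, 0.262, 0.0503]
tool_rot: [3.141, -0.0, 1.589]
force: [0.0, 0.4, 3.9]
width: 0.0005
```

Request:
jog_arm(deltas=[[0, 0, 0, 0, 0, -0.005, 0], [0, 0, 0, 0, 0, -0.045, 0], [0, 0, 0, 0, 0, -0.03, 0], [0, 0, 0, 0, 0, 0, 0]])

```text
clock: 8.07
tool_pos: [0.4953, 0.2626, 0.1322]
tool_rot: [3.137, -0.002, 1.589]
force: [0.6, 1.0, 0.3]
width: 0.0006
```

```bash
python3 - <<'E'
from h import *
im=shot('side','side1.png'); a=cv2.imread('pics/side0.png')[330:450,300:420]; b=cv2.imread('pics/side1.png')[330:450,300:420]
cv2.imwrite('pics/v1.png',cv2.resize(np.hstack([a,b]),None,fx=3,fy=3))
E
python3 go.py .5385 .3695 .064
```

```text
shift tool [0.1067 0.0463 0.0663]
turn deg [ 0.06 -0.02 -0.05]
t 8.125 pos [0.494  0.262  0.1302] F [-0.66  0.22 -0.91] w 0.0006
```

View pics/v1.png

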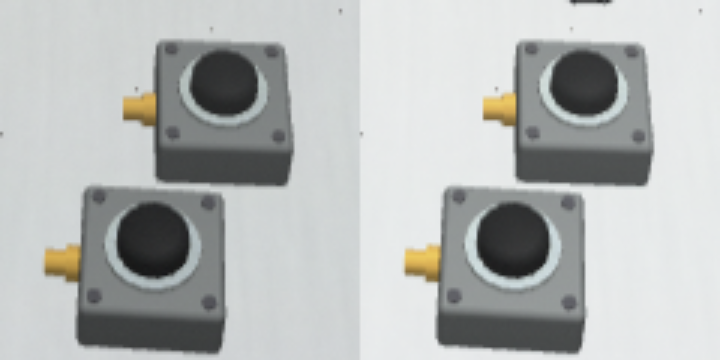

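Before (left) and after (right) the near vent's button stands at the same height. It came back up, so it is the worn one, and I'll press the other.

Request:
jog_arm(deltas=[[0, 0, 0, 0.0534, 0.0232, 0, 0], [0, 0, 0, 0.0533, 0.0231, 0, 0], [0, 0, 0, 0, 0, 0.04, 0], [0, 0, 0, 0, 0, 0.02, 0], [0, 0, 0, 0, 0, 0.006, 0], [0, 0, 0, 0, 0, 0.002, 0], [0, 0, 0, 0, 0, 0.002, 0], [0, 0, 0, 0, 0, 0.002, 0], [0, 0, 0, 0, 0, 0.001, 0], [0, 0, 0, 0, 0, 0.001, 0]])

```text
clock: 9.38
tool_pos: [0.5389, 0.3697, 0.0567]
tool_rot: [3.14, -0.001, 1.589]
force: [1.3, -0.9, 2.8]
width: 0.0008
```

Request:
jog_arm(deltas=[[0, 0, 0, 0, 0, 0.001, 0], [0, 0, 0, 0, 0, 0.001, 0], [0, 0, 0, 0, 0, 0, 0]])

```text
clock: 9.75
tool_pos: [0.5376, 0.3692, 0.053]
tool_rot: [-3.14, 0.001, 1.589]
force: [-0.7, 0.0, -1.0]
width: 0.0003
```

Request:
jog_arm(deltas=[[0, 0, 0, 0, 0, 0.001, 0], [0, 0, 0, 0, 0, 0.001, 0], [0, 0, 0, 0, 0, 0.001, 0], [0, 0, 0, 0, 0, 0, 0]])

```text
clock: 10.25
tool_pos: [0.5382, 0.3695, 0.0506]
tool_rot: [-3.142, 0.0, 1.589]
force: [0.1, 1.1, -0.5]
width: 0.0003
```

Request:
jog_arm(deltas=[[0, 0, 0, 0, 0, 0.001, 0], [0, 0, 0, 0, 0, 0, 0], [0, 0, 0, 0, 0, -0.005, 0], [0, 0, 0, 0, 0, -0.045, 0], [0, 0, 0, 0, 0, -0.06, 0], [0, 0, 0, 0, 0, 0, 0]])

```text
clock: 11.0
tool_pos: [0.5421, 0.3719, 0.1668]
tool_rot: [3.131, -0.007, 1.589]
force: [1.2, 0.8, -0.1]
width: 0.0005
```

```bash
python3 - <<'E'
from h import *
shot('side','side2.png'); a=cv2.imread('pics/side0.png')[330:450,300:420]; b=cv2.imread('pics/side2.png')[330:450,300:420]
cv2.imwrite('pics/v2.png',cv2.resize(np.hstack([a,b]),None,fx=3,fy=3))
E
python3 go.py .593 -.11 .13
```

```text
shift tool [-0.4818  0.0437  0.0319]
turn deg [ 0.34 -0.21 -0.05]
t 11.05 pos [0.5402 0.3708 0.1634] F [ 0.11  0.58 -0.26] w 0.0004
```

View pics/v2.png

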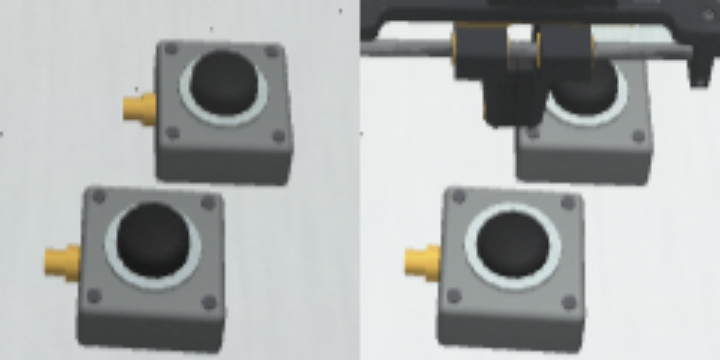

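In the right half the far vent's button sits low and stays down with the fingers away, so it is latched. Next I'll refine the ring positions with both cameras.

```bash
python3 - <<'E'
from m import *
from scipy.optimize import least_squares
t=cv2.imread('pics/top0.png');R=rings(t)
side={0:(323.0,275.5),1:(323.0,None),2:(322.6,None),3:(322.7,None)}
ys=[.093,.031,-.031,-.093]
def res(p,use=('t','s')):
    x,y,a=p; r=[]
    for i,l in enumerate(ys):
        w=[x-np.sin(a)*l,y+np.cos(a)*l,.071]
        if 't' in use: r+=list(proj('top',w)-R[i][:2]+0.0)
        if 's' in use:
            q=proj('side',w)-np.array([side[i][0],side[i][1] or 0]); r+=[q[0]]+([q[1]] if side[i][1] else [])
    return r
for u in(('t',),('s',),('t','s')):
    o=least_squares(res,[.593,-.016,.018],args=(u,)); print(u,o.x.round(4),np.degrees(o.x[2]).round(2),np.round(o.fun,1))
E
```

```text
('t',) [ 0.5928 -0.0164  0.0174] 1.0 [ 0.5  0.   0.2 -0.2 -0.3  0.2 -0.5 -0.1]
('s',) [ 0.5912 -0.0127  0.0232] 1.33 [ 0.   0.  -0.1  0.2 -0.1]
('t', 's') [ 0.5918 -0.0157  0.0215] 1.23 [ 0.3  0.5 -0.3 -1.  -0.   0.2 -0.4 -0.5  0.5 -0.1 -0.7  0.1 -0.2]
```

```bash
python3 go.py .5939 -.1085 .13 91.2; python3 - <<'E'
from h import *
for c,uv in(('top',(452,264)),('side',(347,183))): print(ray(c,uv,0).round(4))
for uv in((416,231),(491,235),(488.5,297),(414.5,294)): print(ray('top',uv,.055).round(4))
for uv in((322,146),(379,148),(383,190),(313,190)): print('s',ray('side',uv,.055).round(4))
E
```

```text
shift tool [-0.4803  0.0446  0.0319]
turn deg [ 0.34 -0.21 -0.15]
t 11.05 pos [0.5402 0.3708 0.1634] F [ 0.11  0.58 -0.26] w 0.0004
[ 0.5297 -0.3685  0.    ]
[ 0.531  -0.3543  0.    ]
[ 0.6219 -0.2544  0.055 ]
[ 0.6101 -0.4664  0.055 ]
[ 0.436  -0.4546  0.055 ]
[ 0.445  -0.2474  0.055 ]
s [ 0.6017 -0.4552  0.055 ]
s [ 0.442  -0.4484  0.055 ]
s [ 0.4443 -0.2459  0.055 ]
s [ 0.6201 -0.2415  0.055 ]
```

Request:
jog_arm(deltas=[[0, 0, 0, -0.048, 0.0045, 0, 0.042], [0, 0, 0, -0.048, 0.0045, 0, 0.042], [0, 0, 0, -0.048, 0.0045, 0, 0.042], [0, 0, 0, -0.048, 0.0045, 0, 0.042], [0, 0, 0, -0.048, 0.0045, 0, 0.042], [0, 0, 0, -0.048, 0.0045, 0, 0.042], [0, 0, 0, -0.048, 0.0045, 0, 0.042], [0, 0, 0, -0.048, 0.0045, 0, 0.042], [0, 0, 0, -0.048, 0.0045, 0.01, 0.042], [0, 0, 0, -0.048, 0.0045, 0.01, 0.042], [0, 0, 0, 0, 0, 0.01, 0.042], [0, 0, 0, 0, 0, 0, 0.042], [0, 0, 0, 0, 0, 0, 0.042], [0, 0, 0, 0, 0, 0, 0.042]], grip_force=15)

```text
clock: 12.8
tool_pos: [0.5922, -0.1085, 0.1301]
tool_rot: [3.141, 0.0, 1.591]
force: [0.1, 0.1, 1.3]
width: 0.042
```

```bash
python3 go.py .5939 -.1085 .063 91.2; python3 - <<'E'
from h import *
shot('side','side3.png'); b=cv2.imread('pics/side3.png')[120:300,220:420]
cv2.imwrite('pics/s3.png',cv2.resize(b,None,fx=3.3,fy=3.3))
E
```

```text
shift tool [-0.0001  0.0016  0.0671]
turn deg [ 0.03  0.   -0.05]
t 12.8 pos [ 0.5922 -0.1085  0.1301] F [0.07 0.06 1.28] w 0.042
```

View pics/s3.png

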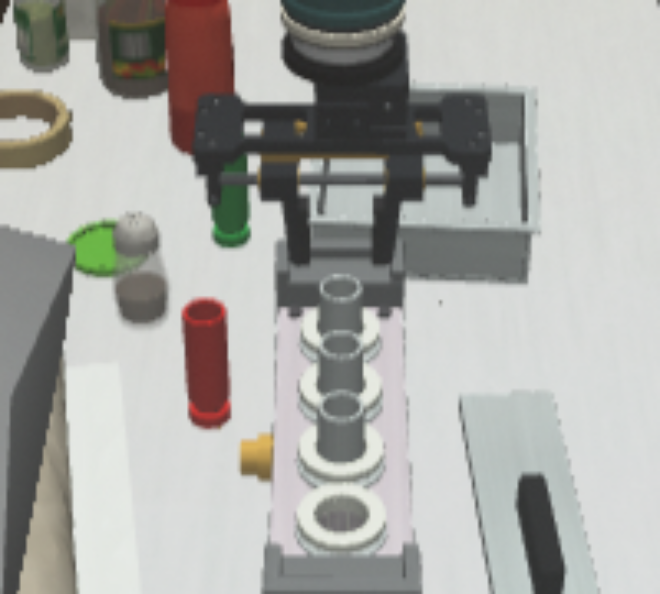

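The fingers (centre about column 343 in the crop) line up with the tube row (about 342). I'll press ring 4 now.

Request:
jog_arm(deltas=[[0, 0, 0, 0, 0.0008, 0.03, 0.042], [0, 0, 0, 0, 0, 0.022, 0.042], [0, 0, 0, 0, 0, 0.004, 0.042], [0, 0, 0, 0, 0, 0.004, 0.042], [0, 0, 0, 0, 0, 0.004, 0.042], [0, 0, 0, 0, 0, 0.003, 0.042], [0, 0, 0, 0, 0, 0, 0.042]])

```text
clock: 13.72
tool_pos: [0.5933, -0.1094, 0.0643]
tool_rot: [3.141, -0.0, 1.589]
force: [-3.3, 2.5, 7.4]
width: 0.0421
```

Request:
jog_arm(deltas=[[0, 0, 0, 0, 0, 0, 0.025], [0, 0, 0, 0, 0, 0, 0.025], [0, 0, 0, 0, 0, 0, 0.025], [0, 0, 0, 0, 0, 0, 0.025]], grip_force=18)

```text
clock: 14.22
tool_pos: [0.5936, -0.1099, 0.0646]
tool_rot: [3.14, 0.001, 1.589]
force: [-3.3, -0.3, 6.8]
width: 0.0295
```

Request:
jog_arm(deltas=[[0, 0, 0, 0, 0, -0.002, 0.025], [0, 0, 0, 0, 0, -0.003, 0.025], [0, 0, 0, 0, 0, -0.004, 0.025], [0, 0, 0, 0, 0, -0.008, 0.025]])

```text
clock: 14.72
tool_pos: [0.592, -0.1096, 0.079]
tool_rot: [-3.14, -0.0, 1.589]
force: [0.0, -2.0, -3.2]
width: 0.0292
```

Request:
jog_arm(deltas=[[0, 0, 0, 0, 0, -0.02, 0.025], [0, 0, 0, 0, 0, -0.03, 0.025], [0, 0, 0, 0, 0, -0.025, 0.025], [0, 0, 0, 0, 0, 0, 0.025]])

```text
clock: 15.22
tool_pos: [0.5953, -0.1101, 0.159]
tool_rot: [3.135, 0.002, 1.589]
force: [-0.7, -0.3, -1.5]
width: 0.0297
```

```bash
python3 go.py .528 -.415 .156 91.2; python3 - <<'E'
from h import *
shot('side','side4.png'); b=cv2.imread('pics/side4.png')[120:300,220:420]
cv2.imwrite('pics/s4.png',cv2.resize(b,None,fx=3.3,fy=3.3))
E
```

```text
shift tool [-0.3037 -0.0729  0.0029]
turn deg [ 0.4   0.09 -0.15]
t 15.225 pos [ 0.5953 -0.1101  0.159 ] F [-0.69 -0.26 -1.53] w 0.0297
```

View pics/s4.png

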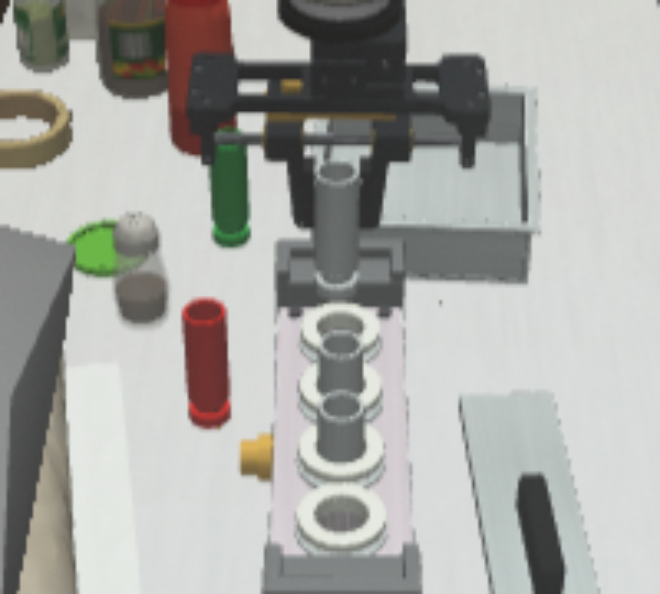

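Tube 4 is out and held upright in the fingers, with ring 4 empty. I'll take it to the pan.

Request:
jog_arm(deltas=[[0, 0, 0, -0.0434, -0.0102, 0, 0.025], [0, 0, 0, -0.0434, -0.0102, 0, 0.025], [0, 0, 0, -0.0434, -0.0102, 0, 0.025], [0, 0, 0, -0.0434, -0.0102, 0, 0.025], [0, 0, 0, -0.0434, -0.0102, 0, 0.025], [0, 0, 0, -0.0434, -0.0102, 0, 0.025], [0, 0, 0, -0.0434, -0.0102, 0, 0.025], [0, 0, 0, 0, 0, 0.03, 0.025], [0, 0, 0, 0, 0, 0.03, 0.025], [0, 0, 0, 0, 0, 0.02, 0.025], [0, 0, 0, 0, 0, 0.01, 0.025], [0, 0, 0, 0, 0, 0.004, 0.025], [0, 0, 0, 0, 0, 0, 0.025], [0, 0, 0, 0, 0, 0, 0.025]])

```text
clock: 17.02
tool_pos: [0.5278, -0.4152, 0.062]
tool_rot: [3.14, 0.001, 1.589]
force: [-0.3, 1.2, -1.1]
width: 0.0297
```

```bash
python3 go.py .528 -.415 .058 91.2
```

```text
shift tool [0.0002 0.0002 0.004 ]
turn deg [ 0.09  0.08 -0.14]
t 17.025 pos [ 0.5278 -0.4152  0.062 ] F [-0.27  1.23 -1.14] w 0.0297
```

Request:
jog_arm(deltas=[[0, 0, 0, 0, 0, 0.0015, 0.025], [0, 0, 0, 0, 0, 0.0015, 0.025], [0, 0, 0, 0, 0, 0, 0.025], [0, 0, 0, 0, 0, 0, 0.045], [0, 0, 0, 0, 0, 0, 0.045], [0, 0, 0, 0, 0, 0, 0.045], [0, 0, 0, 0, 0, -0.02, 0.045], [0, 0, 0, 0, 0, -0.03, 0.045], [0, 0, 0, 0, 0, -0.025, 0.042], [0, 0, 0, 0.046, 0.009, 0, 0.042], [0, 0, 0, 0.046, 0.009, 0, 0.042], [0, 0, 0, 0.046, 0.009, 0, 0.042], [0, 0, 0, 0.046, 0.009, 0, 0.042], [0, 0, 0, 0.046, 0.009, 0, 0.042], [0, 0, 0, 0.046, 0.009, 0, 0.042], [0, 0, 0, 0.046, 0.009, 0, 0.042], [0, 0, 0, 0.046, 0.009, 0, 0.042], [0, 0, 0, 0, 0, 0, 0.042], [0, 0, 0, 0, 0, 0, 0.042]])

```text
clock: 19.4
tool_pos: [0.5926, -0.0456, 0.1338]
tool_rot: [3.14, 0.001, 1.59]
force: [0.4, -0.1, 0.4]
width: 0.0418
```

```bash
python3 go.py .5926 -.0465 .0625 91.2; python3 - <<'E'
from h import *
shot('side','side5.png'); b=cv2.imread('pics/side5.png')[120:300,220:420]
cv2.imwrite('pics/s5.png',cv2.resize(b,None,fx=3.3,fy=3.3))
E
```

```text
shift tool [-0.0009 -0.0001  0.0713]
turn deg [ 0.07  0.04 -0.1 ]
t 19.4 pos [ 0.5926 -0.0456  0.1338] F [ 0.41 -0.06  0.41] w 0.0418
```

View pics/s5.png

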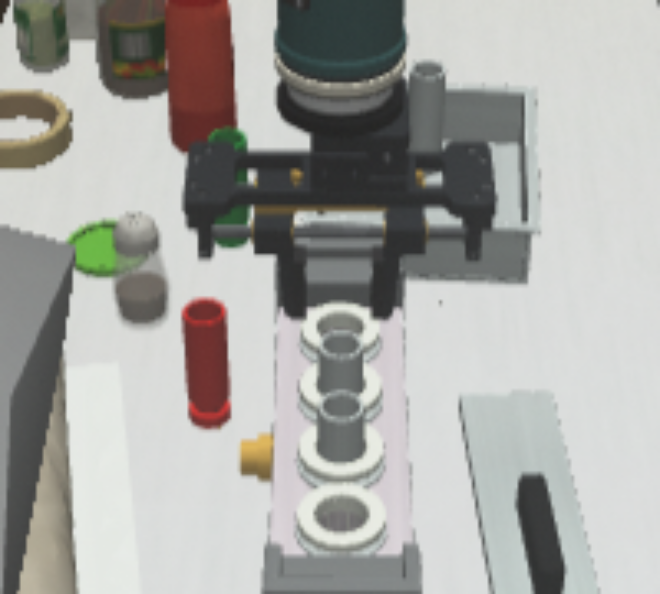

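The first tube stands in the pan, and the fingers are over tube 3.

Request:
jog_arm(deltas=[[0, 0, 0, -0.0009, -0.0005, 0.034, 0.042], [0, 0, 0, 0, 0, 0.022, 0.042], [0, 0, 0, 0, 0, 0.005, 0.042], [0, 0, 0, 0, 0, 0.004, 0.042], [0, 0, 0, 0, 0, 0.004, 0.042], [0, 0, 0, 0, 0, 0.003, 0.042], [0, 0, 0, 0, 0, 0, 0.042]])

```text
clock: 20.32
tool_pos: [0.5922, -0.0472, 0.0625]
tool_rot: [3.141, 0.001, 1.589]
force: [-4.6, -1.5, 7.8]
width: 0.042
```

Request:
jog_arm(deltas=[[0, 0, 0, 0, 0, 0, 0.025], [0, 0, 0, 0, 0, 0, 0.025], [0, 0, 0, 0, 0, 0, 0.025], [0, 0, 0, 0, 0, 0, 0.025]])

```text
clock: 20.82
tool_pos: [0.5926, -0.0468, 0.0629]
tool_rot: [3.14, 0.001, 1.589]
force: [-4.6, -1.0, 8.3]
width: 0.0291
```

Request:
jog_arm(deltas=[[0, 0, 0, 0, 0, -0.002, 0.025], [0, 0, 0, 0, 0, -0.003, 0.025], [0, 0, 0, 0, 0, -0.004, 0.025], [0, 0, 0, 0, 0, -0.008, 0.025]])

```text
clock: 21.32
tool_pos: [0.5913, -0.0465, 0.0772]
tool_rot: [-3.141, 0.0, 1.589]
force: [0.2, -1.3, -3.3]
width: 0.0294
```

Request:
jog_arm(deltas=[[0, 0, 0, 0, 0, -0.02, 0.025], [0, 0, 0, 0, 0, -0.03, 0.025], [0, 0, 0, 0, 0, -0.03, 0.025], [0, 0, 0, 0, 0, 0, 0.025], [0, 0, 0, 0, 0, 0, 0.025]])

```text
clock: 21.95
tool_pos: [0.5914, -0.0462, 0.1575]
tool_rot: [-3.142, -0.0, 1.589]
force: [-0.7, 0.8, -1.9]
width: 0.0298
```

```bash
python3 go.py .528 -.355 .062 91.2
```

```text
shift tool [-0.3076 -0.0691  0.0955]
turn deg [-0.01 -0.01 -0.15]
t 21.95 pos [ 0.5914 -0.0462  0.1575] F [-0.73  0.78 -1.87] w 0.0298
```

Request:
jog_arm(deltas=[[0, 0, 0, -0.0439, -0.0099, 0, 0.025], [0, 0, 0, -0.0439, -0.0099, 0, 0.025], [0, 0, 0, -0.0439, -0.0099, 0, 0.025], [0, 0, 0, -0.0439, -0.0099, 0, 0.025], [0, 0, 0, -0.0439, -0.0099, 0, 0.025], [0, 0, 0, -0.0439, -0.0098, 0, 0.025], [0, 0, 0, -0.0442, -0.0098, 0, 0.025], [0, 0, 0, 0, 0, 0.03, 0.025], [0, 0, 0, 0, 0, 0.03, 0.025], [0, 0, 0, 0, 0, 0.02, 0.025], [0, 0, 0, 0, 0, 0.01, 0.025], [0, 0, 0, 0, 0, 0.006, 0.025], [0, 0, 0, 0, 0, 0.002, 0.025], [0, 0, 0, 0, 0, 0.0015, 0.025], [0, 0, 0, 0, 0, 0, 0.025]])

```text
clock: 23.82
tool_pos: [0.5287, -0.3554, 0.0589]
tool_rot: [3.141, 0.001, 1.589]
force: [-0.6, 0.1, -1.0]
width: 0.0294
```

Request:
jog_arm(deltas=[[0, 0, 0, 0, 0, 0, 0.045], [0, 0, 0, 0, 0, 0, 0.045], [0, 0, 0, 0, 0, 0, 0.045], [0, 0, 0, 0, 0, -0.02, 0.045], [0, 0, 0, 0, 0, -0.03, 0.045], [0, 0, 0, 0, 0, -0.025, 0.042], [0, 0, 0, 0.0465, 0.007, 0, 0.042], [0, 0, 0, 0.0465, 0.007, 0, 0.042], [0, 0, 0, 0.0465, 0.007, 0, 0.042], [0, 0, 0, 0.0465, 0.007, 0, 0.042], [0, 0, 0, 0.0465, 0.007, 0, 0.042], [0, 0, 0, 0.0465, 0.007, 0, 0.042], [0, 0, 0, 0.0465, 0.007, 0, 0.042], [0, 0, 0, 0.046, 0.007, 0, 0.042], [0, 0, 0, 0, 0, 0, 0.042], [0, 0, 0, 0, 0, 0, 0.042]])

```text
clock: 25.82
tool_pos: [0.5778, 0.0171, 0.1343]
tool_rot: [3.14, 0.001, 1.59]
force: [0.7, -0.3, 0.3]
width: 0.0415
```

```bash
python3 go.py .5911 .0153 .0625 91.2; python3 - <<'E'
from h import *
shot('side','side6.png'); b=cv2.imread('pics/side6.png')[120:300,220:420]
cv2.imwrite('pics/s6.png',cv2.resize(b,None,fx=3.3,fy=3.3))
E
```

```text
shift tool [-0.002   0.0132  0.0718]
turn deg [ 0.07  0.03 -0.1 ]
t 25.825 pos [0.5778 0.0171 0.1343] F [ 0.66 -0.29  0.33] w 0.0415
```

View pics/s6.png

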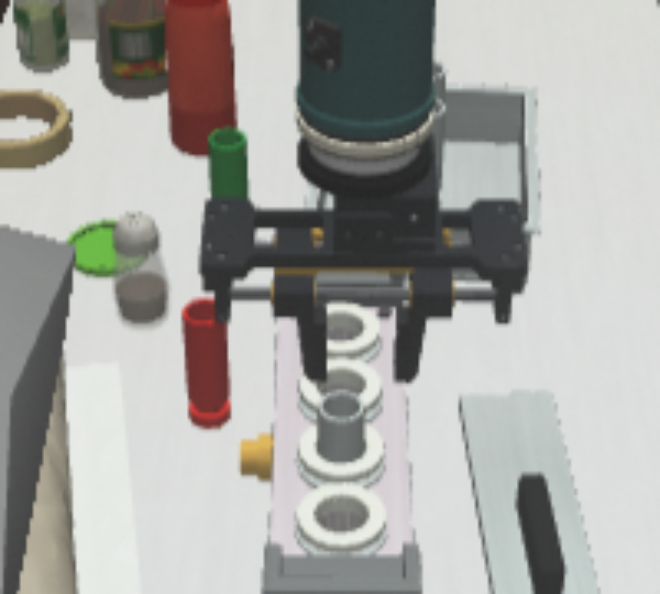

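Tube 2 remains. The fingers sit about 13 mm low in x and I'll correct that. The pan is hidden behind the arm in this view.

Request:
jog_arm(deltas=[[0, 0, 0, -0.002, 0.0132, 0, 0.042], [0, 0, 0, 0, 0, 0, 0.042], [0, 0, 0, 0, 0, 0.034, 0.042], [0, 0, 0, 0, 0, 0.022, 0.042], [0, 0, 0, 0, 0, 0.005, 0.042], [0, 0, 0, 0, 0, 0.004, 0.042], [0, 0, 0, 0, 0, 0.004, 0.042], [0, 0, 0, 0, 0, 0.0035, 0.042], [0, 0, 0, 0, 0, 0, 0.042]])

```text
clock: 27.0
tool_pos: [0.5911, 0.0152, 0.0624]
tool_rot: [3.141, 0.0, 1.589]
force: [-4.9, -1.8, 7.8]
width: 0.0419
```

Request:
jog_arm(deltas=[[0, 0, 0, 0, 0, 0, 0.025], [0, 0, 0, 0, 0, 0, 0.025], [0, 0, 0, 0, 0, 0, 0.025], [0, 0, 0, 0, 0, 0, 0.025]])

```text
clock: 27.5
tool_pos: [0.5914, 0.0155, 0.0628]
tool_rot: [3.14, 0.0, 1.589]
force: [-3.8, -0.7, 8.0]
width: 0.0294
```

Request:
jog_arm(deltas=[[0, 0, 0, 0, 0, -0.002, 0.025], [0, 0, 0, 0, 0, -0.003, 0.025], [0, 0, 0, 0, 0, -0.004, 0.025], [0, 0, 0, 0, 0, -0.008, 0.025]])

```text
clock: 28.0
tool_pos: [0.5903, 0.0156, 0.0772]
tool_rot: [-3.141, -0.0, 1.589]
force: [-0.5, -0.1, -4.3]
width: 0.0294
```

Request:
jog_arm(deltas=[[0, 0, 0, 0, 0, -0.02, 0.025], [0, 0, 0, 0, 0, -0.03, 0.025], [0, 0, 0, 0, 0, -0.03, 0.025], [0, 0, 0, 0, 0, 0, 0.025], [0, 0, 0, 0, 0, 0, 0.025]])

```text
clock: 28.62
tool_pos: [0.5905, 0.0156, 0.1576]
tool_rot: [3.142, -0.0, 1.589]
force: [0.9, -0.3, -0.7]
width: 0.0295
```

```bash
python3 go.py .528 -.296 .062 91.2; python3 - <<'E'
from h import *
shot('top','top6.png'); b=cv2.imread('pics/top6.png')[180:320,260:510]
cv2.imwrite('pics/t6.png',cv2.resize(b,None,fx=3,fy=3))
E
```

```text
shift tool [-0.3104 -0.0682  0.0956]
turn deg [ 0.   -0.   -0.15]
t 28.625 pos [0.5905 0.0156 0.1576] F [ 0.88 -0.33 -0.68] w 0.0295
```

View pics/t6.png

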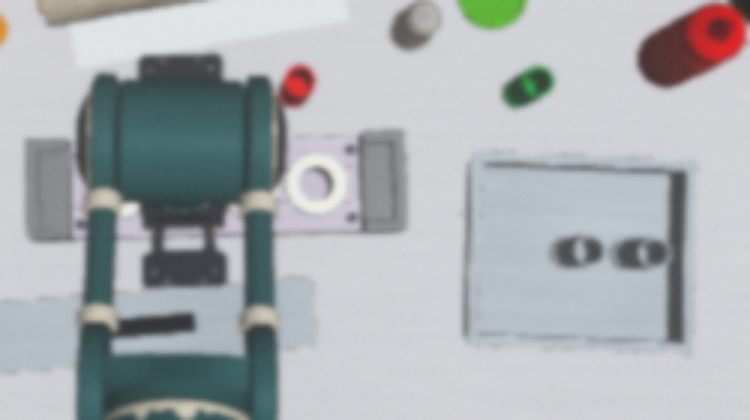

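Two tubes stand in the pan. The cover has shifted to about +y (bar near pixel (312,288)), so I'll re-measure it once the arm is clear.

Request:
jog_arm(deltas=[[0, 0, 0, -0.0443, -0.0097, 0, 0.025], [0, 0, 0, -0.0443, -0.0097, 0, 0.025], [0, 0, 0, -0.0443, -0.0097, 0, 0.025], [0, 0, 0, -0.0443, -0.0097, 0, 0.025], [0, 0, 0, -0.0444, -0.0098, 0, 0.025], [0, 0, 0, -0.0444, -0.0098, 0, 0.025], [0, 0, 0, -0.0444, -0.0098, 0, 0.025], [0, 0, 0, 0, 0, 0.03, 0.025], [0, 0, 0, 0, 0, 0.03, 0.025], [0, 0, 0, 0, 0, 0.02, 0.025], [0, 0, 0, 0, 0, 0.01, 0.025], [0, 0, 0, 0, 0, 0.006, 0.025], [0, 0, 0, 0, 0, 0.002, 0.025], [0, 0, 0, 0, 0, 0.0015, 0.025], [0, 0, 0, 0, 0, 0, 0.025]])

```text
clock: 30.55
tool_pos: [0.5286, -0.2963, 0.0589]
tool_rot: [3.141, 0.001, 1.589]
force: [-1.0, -0.4, -1.9]
width: 0.0293
```

Request:
jog_arm(deltas=[[0, 0, 0, 0, 0, 0, 0.045], [0, 0, 0, 0, 0, 0, 0.045], [0, 0, 0, 0, 0, 0, 0.045], [0, 0, 0, 0, 0, -0.02, 0.045], [0, 0, 0, 0, 0, -0.03, 0.045], [0, 0, 0, 0, 0, -0.04, 0.042], [0, 0, 0, 0, 0, -0.04, 0.042], [0, 0, 0, 0, 0, 0, 0.042], [0, 0, 0, 0, 0, 0, 0.042]])

```text
clock: 31.68
tool_pos: [0.528, -0.2959, 0.1885]
tool_rot: [3.141, 0.0, 1.589]
force: [0.2, 0.2, -0.6]
width: 0.0421
```

```bash
python3 - <<'E'
from m import *
shot('top','top7.png'); t=cv2.imread('pics/top7.png')
for o in manip.outline_of('top','cover')[:1]:
    cs,_=cv2.findContours(o['mask'].astype(np.uint8),0,2); k=max(cs,key=cv2.contourArea)[:,0]
    print(o['confidence'],cv2.minAreaRect(np.array([ray('top',q,.01)[:2]*1000 for q in k],np.float32)))
for d in dark(t,(280,270,350,310),75,60):
    print(d, ray('top',d[0],.035).round(4))
m=(t[270:310,280:350].max(2)<75).astype(np.uint8); cs,_=cv2.findContours(m,0,1); k=max(cs,key=cv2.contourArea)[:,0]+[280,270]
r=cv2.minAreaRect(np.array([ray('top',q,.04)[:2]*1000 for q in k],np.float32)); print(r)
shot('side','side7.png'); s=cv2.imread('pics/side7.png')
for d in dark(s,(365,200,425,320),75,100): print('side',d, ray('side',d[0],.03).round(4))
a=cv2.resize(t[220:320,260:500],None,fx=2.4,fy=2.4); b=cv2.resize(s[140:340,240:440],None,fx=1.7,fy=1.7)
h=np.zeros((600,800,3),np.uint8); h[:240,:576]=a; h[250:590,:340]=b; cv2.imwrite('pics/c7.png',h)
E
python3 go.py
```

```text
0.97 ((459.6990966796875, 50.09419250488281), (74.79558563232422, 324.50335693359375), 4.603344917297363)
(array([308.84146341, 288.07317073]), np.int32(82), array([296, 286,  27,   5])) [0.4618 0.0486 0.035 ]
((461.86212158203125, 48.01739501953125), (8.660792350769043, 74.13814544677734), 5.011979579925537)
side (array([383.36494253, 282.86494253]), np.int32(348), array([377, 264,  14,  38])) [0.4616 0.0574 0.03  ]
turn deg [-0.16 -0.1  -0.05]
t 31.825 pos [ 0.5271 -0.2954  0.1864] F [ 0.33 -0.76 -0.39] w 0.042
```

View pics/c7.png

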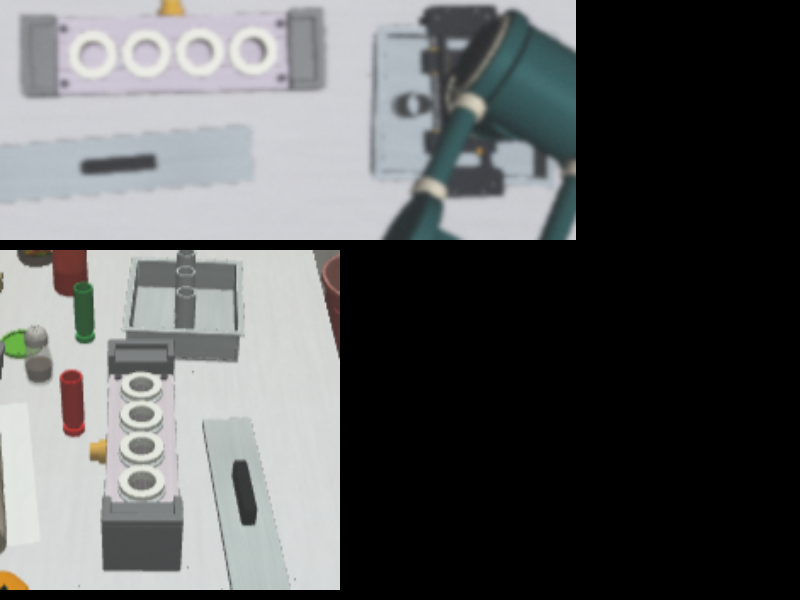

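All three tubes stand in the pan and all the rings are empty. The cover is at about (0.461, 0.050), turned about 5°.

```bash
python3 - <<'E'
from m import *
s=cv2.imread('pics/side7.png')
x0,y0=370,255
m=(s[y0:310,x0:400].max(2)<75).astype(np.uint8); ys,xs=np.nonzero(m); ys+=y0;xs+=x0
far=ray('side',(xs[ys==ys.min()].mean(),ys.min()-.5+.5),.04); near=ray('side',(xs[ys==ys.max()].mean(),ys.max()+.5),.01); print(far,near)
for z in(.04,): print(ray('side',(xs[ys==ys.min()].mean(),ys.min()),z))
# predicted masks extents of bar for top estimate
for c in('top','side'):
  for yc in(.049,.053):
    P=[proj(c,(.4615+dx-np.sin(.087)*dy,yc+dy*np.cos(.087),z)) for dx in(-.009,.009) for dy in(-.045,.045) for z in(.01,.04)]
    print(c,yc,np.min(P,0).round(1),np.max(P,0).round(1))
E
python3 go.py .4615 .0505 .08 95
```

```text
[0.46004751 0.00980013 0.04      ] [0.45897128 0.0921705  0.01      ]
[0.46004751 0.00980013 0.04      ]
top 0.049 [292.8 283.4] [324.5 292.9]
top 0.053 [291.4 283.4] [323.1 292.9]
side 0.049 [375.3 262.1] [391.3 302.2]
side 0.053 [375.4 263.4] [391.5 303.6]
shift tool [ 0.3468 -0.059   0.1072]
turn deg [-0.15 -0.11 -3.95]
t 31.825 pos [ 0.5271 -0.2954  0.1864] F [ 0.33 -0.76 -0.39] w 0.042
```

Request:
jog_arm(deltas=[[0, 0, 0, 0.0432, -0.0074, 0, 0.06], [0, 0, 0, 0.0432, -0.0074, 0, 0.06], [0, 0, 0, 0.0432, -0.0074, 0, 0.06], [0, 0, 0, 0.0432, -0.0074, 0, 0.06], [0, 0, 0, 0.0432, -0.0074, 0, 0.06], [0, 0, 0, 0.0432, -0.0074, 0, 0.06], [0, 0, 0, 0.0432, -0.0074, 0, 0.06], [0, 0, 0, 0.0432, -0.0074, 0, 0.06], [0, 0, -3.9, 0, 0, 0.03, 0.06], [0, 0, 0, 0, 0, 0.04, 0.06], [0, 0, 0, 0, 0, 0.03, 0.06], [0, 0, 0, 0, 0, 0, 0.06], [0, 0, 0, 0, 0, 0, 0.06]])

```text
clock: 33.45
tool_pos: [0.4629, 0.0484, 0.0885]
tool_rot: [-3.141, -0.0, 1.657]
force: [-0.4, 0.2, 0.3]
width: 0.0599
```

```bash
python3 go.py .4615 .0495 .017 95
```

```text
shift tool [ 0.0012 -0.0013  0.0715]
turn deg [-0.01 -0.   -0.06]
t 33.45 pos [0.4629 0.0484 0.0885] F [-0.39  0.16  0.26] w 0.0599
```

Request:
jog_arm(deltas=[[0, 0, 0, 0.0012, -0.0013, 0.03, 0.06], [0, 0, 0, 0, 0, 0.03, 0.06], [0, 0, 0, 0, 0, 0.009, 0.06], [0, 0, 0, 0, 0, 0.0025, 0.06], [0, 0, 0, 0, 0, 0, 0.06]])

```text
clock: 34.08
tool_pos: [0.4625, 0.0495, 0.0179]
tool_rot: [3.139, 0.0, 1.657]
force: [0.0, 0.4, -0.4]
width: 0.0598
```

Request:
jog_arm(deltas=[[0, 0, 0, 0, 0, 0, 0.01], [0, 0, 0, 0, 0, 0, 0.01], [0, 0, 0, 0, 0, 0, 0.01], [0, 0, 0, 0, 0, 0, 0.01], [0, 0, 0, 0, 0, 0, 0.01], [0, 0, 0, 0, 0, 0, 0.01]], grip_force=40)

```text
clock: 34.83
tool_pos: [0.4611, 0.0495, 0.0167]
tool_rot: [-3.141, -0.0, 1.657]
force: [-2.1, 0.4, 1.4]
width: 0.0174
```

Request:
jog_arm(deltas=[[0, 0, 0, 0, 0, -0.005, 0.01], [0, 0, 0, 0, 0, -0.02, 0.01], [0, 0, 0, 0, 0, -0.03, 0.01], [0, 0, 0, 0, 0, -0.03, 0.01], [0, 0, 0, 0, 0, -0.015, 0.01], [0, 0, 0, 0, 0, 0, 0.01]])

```text
clock: 35.58
tool_pos: [0.4621, 0.0496, 0.1176]
tool_rot: [3.139, 0.0, 1.657]
force: [0.1, 0.1, -2.2]
width: 0.0177
```

```bash
python3 go.py .592 -.0155 .117 91.2
```

```text
shift tool [-0.076   0.1238  0.001 ]
turn deg [ 0.14 -0.    3.75]
t 35.575 pos [0.4621 0.0496 0.1176] F [ 0.07  0.05 -2.21] w 0.0177
```

Request:
jog_arm(deltas=[[0, 0, 3.75, 0, 0, 0, 0.01], [0, 0, 0, 0, 0, 0, 0.01], [0, 0, 0, -0.0169, 0.0322, 0, 0.01], [0, 0, 0, -0.0169, 0.0322, 0, 0.01], [0, 0, 0, -0.0169, 0.0322, 0, 0.01], [0, 0, 0, -0.017, 0.032, 0, 0.01], [0, 0, 0, 0, 0, 0, 0.01], [0, 0, 0, 0, 0, 0, 0.01], [0, 0, 0, 0, 0, 0, 0.01]])

```text
clock: 36.7
tool_pos: [0.5898, -0.015, 0.1159]
tool_rot: [-3.14, -0.0, 1.593]
force: [-0.2, 0.0, -2.2]
width: 0.0176
```

```bash
python3 go.py .592 -.0155 .11 91.2; python3 - <<'E'
from m import *
shot('top','top8.png'); shot('side','side8.png')
a=cv2.imread('pics/top8.png')[205:275,255:410]; b=cv2.imread('pics/side8.png')[170:340,270:370]
h=np.zeros((600,800,3),np.uint8); a=cv2.resize(a,None,fx=3,fy=3,interpolation=2); b=cv2.resize(b,None,fx=3.2,fy=3.2,interpolation=2)
h[:a.shape[0],:a.shape[1]]=a; h[:b.shape[0],470:470+b.shape[1]]=b
cv2.imwrite('pics/c8.png',h)
E
```

```text
shift tool [-0.0006  0.0022  0.0059]
turn deg [-0.12 -0.02  0.05]
t 36.7 pos [ 0.5898 -0.015   0.1159] F [-0.22  0.02 -2.24] w 0.0176
```

View pics/c8.png

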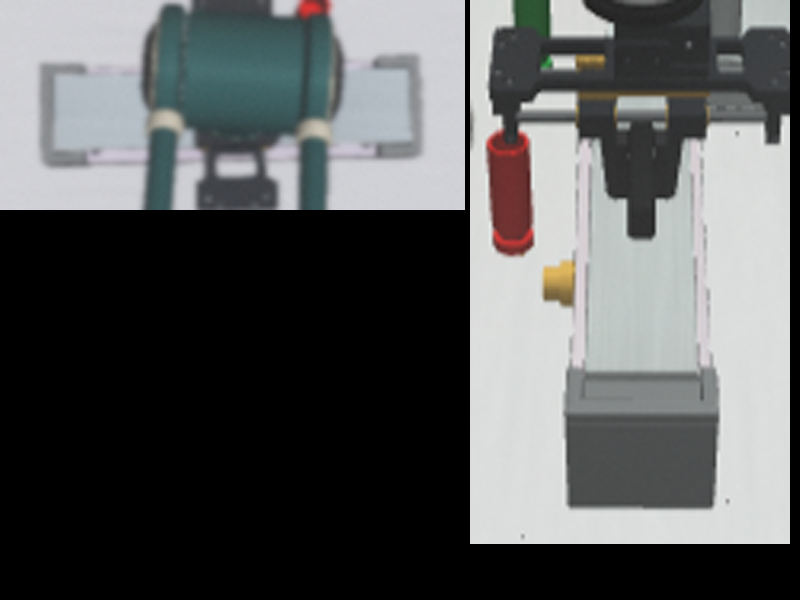

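```bash
python3 - <<'E'
from m import *
t=cv2.imread('pics/top8.png').astype(float); s=cv2.imread('pics/side8.png').astype(float)
np.set_printoptions(linewidth=200)
print('top cols L',265,t[236:246,264:280].mean(0).round(0).tolist())
print('top cols R',384,t[236:244,384:402].mean(0).round(0).tolist())
print('top rows @280 from 222',t[222:264,278:284].mean(1).round(0).sum(1).astype(int).tolist())
print('top rows @384 from 220',t[220:262,381:386].mean(1).round(0).sum(1).astype(int).tolist())
for r in(250,265,280,292): print('side',r,'cols from 298',s[r-1:r+2,298:350].mean(0).sum(1).astype(int).tolist())
E
```

```text
top cols L 265 [[213.0, 209.0, 208.0], [214.0, 209.0, 208.0], [212.0, 207.0, 206.0], [200.0, 195.0, 195.0], [172.0, 168.0, 167.0], [149.0, 146.0, 144.0], [143.0, 140.0, 138.0], [140.0, 136.0, 134.0], [146.0, 141.0, 137.0], [171.0, 165.0, 158.0], [189.0, 182.0, 173.0], [194.0, 187.0, 178.0], [195.0, 188.0, 179.0], [195.0, 188.0, 178.0], [195.0, 188.0, 179.0], [195.0, 188.0, 179.0]]
top cols R 384 [[196.0, 189.0, 180.0], [197.0, 190.0, 180.0], [197.0, 190.0, 181.0], [197.0, 189.0, 180.0], [197.0, 190.0, 181.0], [197.0, 190.0, 180.0], [188.0, 182.0, 173.0], [166.0, 162.0, 156.0], [150.0, 147.0, 144.0], [148.0, 145.0, 142.0], [154.0, 151.0, 149.0], [174.0, 170.0, 168.0], [198.0, 193.0, 192.0], [210.0, 205.0, 204.0], [213.0, 208.0, 207.0], [213.0, 208.0, 207.0], [213.0, 208.0, 207.0], [213.0, 208.0, 207.0]]
top rows @280 from 222 [628, 630, 623, 587, 500, 432, 420, 463, 533, 563, 565, 565, 565, 565, 565, 565, 562, 561, 563, 559, 559, 562, 565, 571, 569, 566, 564, 565, 565, 564, 564, 561, 533, 465, 422, 410, 387, 373, 461, 578, 623, 628]
top rows @384 from 220 [629, 623, 599, 528, 452, 421
[... 617 characters left out ...]
6, 585, 588, 585, 590, 596, 596, 595, 588, 587, 588, 582, 586, 592, 589, 595, 592, 524, 629, 622, 621, 544, 658, 657, 658, 659, 659]
side 280 cols from 298 [660, 660, 659, 562, 628, 644, 647, 642, 547, 578, 583, 583, 578, 578, 584, 576, 581, 583, 582, 573, 575, 572, 581, 577, 568, 570, 575, 578, 577, 585, 593, 585, 579, 581, 578, 581, 579, 583, 583, 576, 584, 577, 551, 509, 632, 630, 610, 578, 658, 659, 659, 658]
side 292 cols from 298 [659, 577, 391, 394, 398, 402, 375, 329, 398, 397, 399, 398, 399, 400, 398, 398, 399, 400, 398, 399, 399, 399, 399, 399, 401, 399, 398, 399, 397, 398, 401, 400, 399, 400, 397, 399, 399, 400, 398, 400, 400, 400, 399, 399, 273, 399, 397, 403, 400, 440, 656, 660]
```

```bash
python3 - <<'E'
from h import *
r=lambda c,u,v,z: ray(c,(u,v),z).round(4)
print('y outer',r('top',331.55,241,.088),'plate',r('top',331.83,241,.1085))
for col,o,p in((281,225.7,229.4),(383.5,223.08,227.67)):
    a=r('top',col,o,.088);b=r('top',col,p,.1085); print('back edges',a,b,'-> manifold axis x',a[0]-.046,'plate axis x',b[0]-.034,'diff',b[0]-.034-a[0]+.046)
for v,bl,pl,pr,br in((250,302,306.9,340.2,343.1),(265,None,306.2,340.2,344.1),(280,301,306,340.7,344.9)):
    a=r('side',pl,v,.1085);b=r('side',pr,v,.1085); print('side plate',(a+b)/2,b[0]-a[0],end=' ')
    if bl: a=r('side',bl,v,.055);b=r('side',br,v,.055); print('block',(a+b)/2,b[0]-a[0])
a=r('side',299.2,292,.088);b=r('side',347.1,292,.088);print('\ncheek',(a+b)/2,b[0]-a[0])
E
```

```text
y outer [ 0.5918 -0.0152  0.088 ] plate [ 0.5904 -0.0155  0.1085]
back edges [0.6344 0.124  0.088 ] [0.6223 0.1223 0.1085] -> manifold axis x 0.5883999999999999 plate axis x 0.5882999999999999 diff -0.00010000000000003062
back edges [ 0.6411 -0.1587  0.088 ] [ 0.6264 -0.1561  0.1085] -> manifold axis x 0.5951 plate axis x 0.5923999999999999 diff -0.0027000000000000773
side plate [0.5889  0.04425 0.1085 ] -0.06800000000000006 block [ 0.59175 -0.01565  0.055  ] -0.09010000000000007
side plate [0.5888  0.08885 0.1085 ] -0.06719999999999993 side plate [0.5877  0.13075 0.1085 ] -0.06659999999999999 block [0.5892 0.0772 0.055 ] -0.09039999999999992

cheek [0.58775 0.1429  0.088  ] -0.09230000000000005
```

Request:
jog_arm(deltas=[[0, 0, -0.55, 0.0003, 0.0017, 0, 0.01], [0, 0, 0, 0, 0, 0.005, 0.01], [0, 0, 0, 0, 0, 0.004, 0.01], [0, 0, 0, 0, 0, 0, 0.01], [0, 0, 0, 0, 0, 0, 0.01]])

```text
clock: 37.42
tool_pos: [0.5929, -0.0152, 0.1075]
tool_rot: [-3.141, -0.0, 1.601]
force: [0.2, 0.8, -2.7]
width: 0.0175
```

```bash
python3 go.py .5915 -.0147 .0947 91.75; python3 - <<'E'
from m import *
shot('top','top9.png'); shot('side','side9.png')
t=cv2.imread('pics/top9.png').astype(float); s=cv2.imread('pics/side9.png').astype(float)
def edge(p,a,b): # first half-level crossing between idx a (dark) and b
    p=np.array(p[a:b+1]); h=(p.min()+p.max())/2; i=np.nonzero(np.diff(np.sign(p-h)))[0][0]; return a+i+(h-p[i])/(p[i+1]-p[i])
g=t[...,1]
# plate ends
L=edge(g[236:246].mean(0),271,277); R=edge(g[236:244].mean(0),386,393); oL=edge(g[236:246].mean(0),264,270); oR=edge(g[236:244].mean(0),393,400)
z=.0995
print('outer y',ray('top',((oL+oR)/2,241),.088)[1].round(4),'plate y',ray('top',((L+R)/2,241),z)[1].round(4))
for c0,c1,a,b,o0,o1 in((278,284,227,233,222,228),(381,386,225,231,220,226)):
    p=g[:,c0:c1].mean(1); u=(c0+c1-1)/2; A=ray('top',(u,edge(p,o0,o1)),.088); B=ray('top',(u,edge(p,a,b)),z); print('axis man',A[0]-.046,'plate',B[0]-.034,'at y',A[1])
for r in(250,265,280): print('side',r,s[r-1:r+2,298:312].mean(0).sum(1).astype(int).tolist(),s[r-1:r+2,336:350].mean(0).sum(1).astype(int).tolist())
E
```

```text
shift tool [ 0.0005 -0.0014  0.0128]
turn deg [-0.01 -0.   -0.  ]
t 37.425 pos [ 0.5929 -0.0152  0.1075] F [ 0.15  0.76 -2.74] w 0.0175
outer y -0.0151 plate y -0.016
axis man 0.5882603175994158 plate 0.5887676667389695 at y 0.12536158537134773
axis man 0.5954673488315997 plate 0.5967804135300915 at y -0.15737260150434104
side 250 [637, 626, 626, 628, 487, 603, 633, 487, 561, 582, 586, 586, 580, 582] [588, 595, 536, 632, 635, 629, 635, 576, 656, 658, 659, 660, 658, 658]
side 265 [493, 428, 426, 425, 466, 638, 635, 477, 591, 589, 593, 594, 585, 593] [593, 592, 583, 484, 639, 633, 622, 621, 545, 657, 658, 659, 660, 660]
side 280 [661, 661, 660, 563, 630, 646, 648, 516, 600, 581, 590, 585, 579, 589] [581, 591, 578, 573, 613, 645, 636, 631, 612, 578, 658, 659, 660, 660]
```

Request:
jog_arm(deltas=[[0, 0, 0, 0.0007, -0.001, 0, 0.01], [0, 0, 0, 0, 0, 0, 0.01], [0, 0, 0, 0, 0, 0.002, 0.01], [0, 0, 0, 0, 0, 0.002, 0.01], [0, 0, 0, 0, 0, 0.002, 0.01], [0, 0, 0, 0, 0, 0, 0.01]])

```text
clock: 38.28
tool_pos: [0.5922, -0.0144, 0.1019]
tool_rot: [3.141, 0.0, 1.601]
force: [-0.4, 1.1, 0.4]
width: 0.0176
```

Request:
jog_arm(deltas=[[0, 0, 0, 0, 0, 0.002, 0.01], [0, 0, 0, 0, 0, 0.002, 0.01], [0, 0, 0, 0, 0, 0, 0.01]])

```text
clock: 38.65
tool_pos: [0.5924, -0.0144, 0.0997]
tool_rot: [3.141, 0.0, 1.601]
force: [-4.7, 1.1, 9.7]
width: 0.0178
```

Request:
jog_arm(deltas=[[0, 0, 0, 0, 0, 0.0015, 0.01], [0, 0, 0, 0, 0, 0.0005, 0.01], [0, 0, 0, 0, 0, 0, 0.01]])

```text
clock: 39.02
tool_pos: [0.5925, -0.0144, 0.0996]
tool_rot: [3.141, 0.0, 1.601]
force: [-9.6, 1.1, 21.0]
width: 0.0179
```

Request:
jog_arm(deltas=[[0, 0, 0, 0, 0, -0.003, 0.01], [0, 0, 0, 0, 0, 0, 0.01]])

```text
clock: 39.28
tool_pos: [0.5926, -0.0145, 0.0998]
tool_rot: [3.14, 0.0, 1.601]
force: [-1.6, 1.7, 7.8]
width: 0.018
```

```bash
python3 - <<'E'
from h import *
s=manip.sense(); print(s['tool_pos'],s['force'].round(1),s['torque'].round(2))
shot('top','top10.png'); shot('side','side10.png')
a=cv2.imread('pics/top10.png')[215:270,255:410]; b=cv2.imread('pics/side10.png')[170:340,270:370]
h=np.zeros((600,800,3),np.uint8); a=cv2.resize(a,None,fx=3,fy=3,interpolation=2); b=cv2.resize(b,None,fx=3.2,fy=3.2,interpolation=2)
h[:a.shape[0],:a.shape[1]]=a; h[:b.shape[0],470:470+b.shape[1]]=b
cc=cv2.imread('pics/side10.png')[180:235,295:345];cc=cv2.resize(cc,None,fx=6,fy=6,interpolation=2); h[200:200+330,:300]=cc
cv2.imwrite('pics/c10.png',h)
E
```

```text
[ 0.59261223 -0.01451186  0.09980639] [-1.6  1.7  7.8] [-0.19  0.19 -0.08]
```

View pics/c10.png

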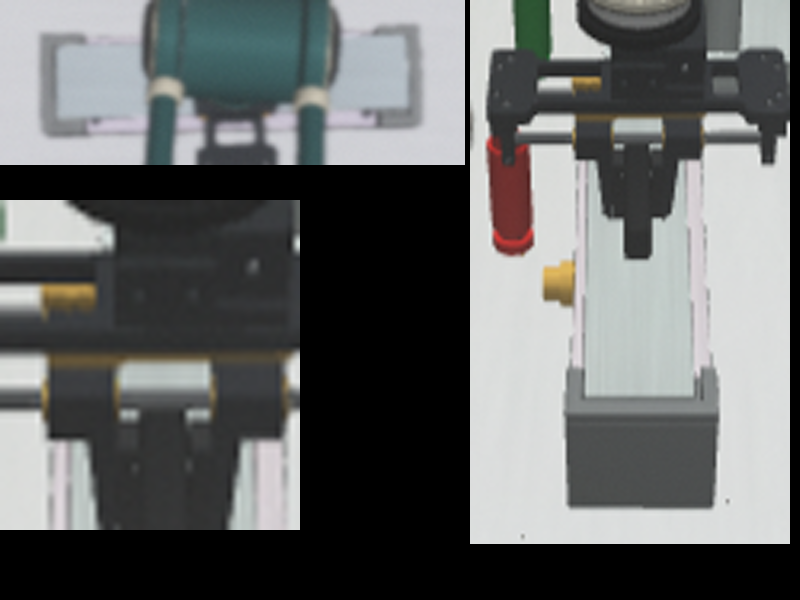

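In the side crop, the near end of the plate touches the +x wall, with a gap on the −x side. I'll raise it, shift −x a little and lower again.

Request:
jog_arm(deltas=[[0, 0, 0, 0, 0, -0.006, 0.01], [0, 0, 0, 0, 0, 0, 0.01], [0, 0, 0, 0, -0.0013, 0, 0.01], [0, 0, 0, 0, 0, 0, 0.01], [0, 0, 0, 0, 0, 0, 0.01]])

```text
clock: 40.0
tool_pos: [0.5904, -0.0145, 0.1043]
tool_rot: [-3.141, -0.0, 1.601]
force: [-0.3, -0.1, -2.5]
width: 0.0177
```

```bash
python3 go.py .5914 -.0147 .0947 91.85; python3 - <<'E'
from m import *
shot('top','top11.png'); shot('side','side11.png')
t=cv2.imread('pics/top11.png').astype(float); s=cv2.imread('pics/side11.png').astype(float)
def edge(p,a,b):
    p=np.array(p[a:b+1]); h=(p.min()+p.max())/2; i=np.nonzero(np.diff(np.sign(p-h)))[0][0]; return a+i+(h-p[i])/(p[i+1]-p[i])
g=t[...,1]
L=edge(g[236:246].mean(0),271,277); R=edge(g[236:244].mean(0),386,393); oL=edge(g[236:246].mean(0),264,270); oR=edge(g[236:244].mean(0),393,400)
z=.098
print('outer y',ray('top',((oL+oR)/2,241),.088)[1].round(4),'plate y',ray('top',((L+R)/2,241),z)[1].round(4),'len px',oR-oL,R-L)
for c0,c1,a,b,o0,o1 in((278,284,227,233,222,228),(381,386,225,231,220,226)):
    p=g[:,c0:c1].mean(1); u=(c0+c1-1)/2; A=ray('top',(u,edge(p,o0,o1)),.088); B=ray('top',(u,edge(p,a,b)),z); print('axis man',A[0]-.046,'plate',B[0]-.034,'at y',A[1])
for r in(250,265,280,287,291): print('side',r,s[r-1:r+2,298:312].mean(0).sum(1).astype(int).tolist(),s[r-1:r+2,336:350].mean(0).sum(1).astype(int).tolist())
E
```

```text
shift tool [-0.0002  0.001   0.0096]
turn deg [-0.04 -0.01 -0.1 ]
t 40.0 pos [ 0.5904 -0.0145  0.1043] F [-0.31 -0.06 -2.48] w 0.0177
outer y -0.015 plate y -0.0162 len px 127.4918776875299 116.89796380090496
axis man 0.5882036123846655 plate 0.5861816307789965 at y 0.12536136422041536
axis man 0.5952424308090065 plate 0.5939537273270807 at y -0.15737008604449348
side 250 [636, 626, 625, 627, 487, 603, 634, 632, 626, 508, 583, 589, 590, 587] [592, 592, 600, 538, 634, 628, 635, 576, 657, 658, 660, 661, 659, 658]
side 265 [494, 429, 425, 424, 465, 637, 637, 633, 484, 564, 587, 595, 600, 590] [596, 593, 594, 594, 511, 630, 621, 623, 545, 658, 658, 658, 660, 659]
side 280 [660, 659, 661, 564, 630, 646, 647, 644, 441, 582, 584, 594, 592, 584] [594, 586, 594, 588, 560, 502, 633, 633, 611, 579, 659, 659, 660, 660]
side 287 [659, 658, 366, 392, 396, 401, 399, 463, 459, 591, 580, 588, 583, 577] [587, 583, 586, 585, 583, 456, 346, 398, 399, 402, 399, 575, 659, 660]
side 291 [657, 628, 394, 393, 398, 400, 380, 334, 356, 488, 481, 484, 479, 475] [478, 474, 474, 473, 473, 391, 286, 401, 400, 401, 398, 462, 657, 661]
```

```bash
python3 - <<'E'
from m import *
def edge(p,a,b):
    p=np.array(p[a:b+1]); h=(p.min()+p.max())/2; i=np.nonzero(np.diff(np.sign(p-h)))[0][0]; return a+i+(h-p[i])/(p[i+1]-p[i])
for n in(8,9,10,11):
    g=cv2.imread(f'pics/top{n}.png').astype(float)[...,1]; pl=g[236:246].mean(0); pr=g[236:244].mean(0)
    L=edge(pl,271,277); R=edge(pr,386,393); oL=edge(pl,264,270); oR=edge(pr,393,400)
    s=cv2.imread(f'pics/side{n}.png').astype(float).sum(2)
    print(n,np.round([oL,L,R,oR,L-oL,oR-R],2),'near end rows 284..298',s[282:299,315:332].mean(1).astype(int).tolist())
    print('   right',pr[384:400].round().astype(int).tolist())
for z,y in((.0992,-.0155),(.0908,-.0155),(.083,-.0155),(.078,-.0155)):
    print(z,[proj('side',(.59,y+.161,z+d)).round(1)[1] for d in(0,.01)], [proj('top',(.592,y+q,z+.01)).round(2)[0] for q in(.161,-.161)])
E
```

```text
8 [267.77 272.87 390.73 395.3    5.1    4.57] near end rows 284..298 [577, 576, 575, 543, 400, 316, 321, 375, 397, 399, 399, 399, 391, 403, 402, 403, 398]
   right [189, 190, 190, 189, 190, 190, 182, 162, 147, 145, 151, 170, 193, 205, 208, 208]
9 [267.76 273.46 390.45 395.27   5.7    4.82] near end rows 284..298 [580, 579, 579, 578, 577, 576, 547, 403, 318, 321, 378, 400, 392, 402, 403, 404, 399]
   right [191, 190, 190, 191, 191, 189, 176, 150, 138, 143, 151, 170, 193, 205, 208, 208]
10 [267.77 273.61 390.52 395.25   5.84   4.73] near end rows 284..298 [590, 589, 588, 588, 586, 585, 584, 584, 582, 582, 585, 519, 370, 379, 403, 405, 400]
   right [190, 190, 191, 190, 191, 190, 179, 152, 139, 143, 151, 170, 193, 205, 208, 208]
11 [267.76 273.55 390.45 395.25   5.79   4.8 ] near end rows 284..298 [586, 585, 584, 584, 582, 582, 580, 580, 577, 489, 363, 315, 328, 388, 404, 405, 399]
   right [190, 190, 190, 190, 191, 189, 177, 149, 138, 142, 151, 170, 192, 205, 208, 208]
0.0992 [np.float64(288.9), np.float64(285.2)] [np.float64(272.37), np.float64(391.2)]
0.0908 [np.float64(291.9), np.float64(288.3)] [np.float64(272.66), np.float64(390.78)]
0.083 [np.float64(294.8), np.float64(291.1)] [np.float64(272.94), np.float64(390.39)]
0.078 [np.float64(296.5), np.float64(293.0)] [np.float64(273.11), np.float64(390.14)]
```

The near (+y) end reached its ledge while the −y end sat on the cheek wall, so the plate is about 1.3 mm too far to −y. I'll shift +y by 1.4 mm and +x by 1.1 mm, then lower.

Request:
jog_arm(deltas=[[0, 0, -0.1, 0.0014, 0.0011, -0.002, 0.01], [0, 0, 0, 0, 0, 0, 0.01], [0, 0, 0, 0, 0, 0.002, 0.01], [0, 0, 0, 0, 0, 0.002, 0.01], [0, 0, 0, 0, 0, 0.002, 0.01], [0, 0, 0, 0, 0, 0.002, 0.01], [0, 0, 0, 0, 0, 0, 0.01]])

```text
clock: 40.98
tool_pos: [0.592, -0.013, 0.0997]
tool_rot: [3.141, -0.0, 1.603]
force: [-3.1, 0.9, 4.8]
width: 0.0178
```

Request:
jog_arm(deltas=[[0, 0, 0, 0, 0, 0.001, 0.01], [0, 0, 0, 0, 0, 0.001, 0.01], [0, 0, 0, 0, 0, 0, 0.01]])

```text
clock: 41.35
tool_pos: [0.5922, -0.0129, 0.0997]
tool_rot: [3.141, 0.0, 1.603]
force: [-7.4, 1.6, 15.2]
width: 0.0178
```

Request:
jog_arm(deltas=[[0, 0, 0, 0, 0, 0.001, 0.01], [0, 0, 0, 0, 0, 0.001, 0.01], [0, 0, 0, 0, 0, 0, 0.01]])

```text
clock: 41.72
tool_pos: [0.5922, -0.013, 0.0995]
tool_rot: [3.141, 0.0, 1.603]
force: [-12.0, 1.6, 25.1]
width: 0.0176
```

Request:
jog_arm(deltas=[[0, 0, 0, 0, 0, -0.0035, 0.01], [0, 0, 0, 0, 0, 0, 0.01]])

```text
clock: 41.98
tool_pos: [0.5927, -0.0131, 0.0997]
tool_rot: [3.139, 0.0, 1.603]
force: [-2.6, 0.5, 9.3]
width: 0.0179
```

```bash
cat > e.py <<'E'
from m import *
import sys
n=sys.argv[1]
shot('top',f'top{n}.png'); shot('side',f'side{n}.png')
def edge(p,a,b):
    p=np.array(p[a:b+1]); h=(p.min()+p.max())/2; i=np.nonzero(np.diff(np.sign(p-h)))[0][0]; return a+i+(h-p[i])/(p[i+1]-p[i])
t=cv2.imread(f'pics/top{n}.png').astype(float); g=t[...,1]; pl=g[236:246].mean(0); pr=g[236:244].mean(0)
L=edge(pl,271,277); R=edge(pr,386,393); oL=edge(pl,264,270); oR=edge(pr,393,400)
s=cv2.imread(f'pics/side{n}.png').astype(float).sum(2); p=s[:,315:332].mean(1)
print('gaps L,R px',np.round([L-oL,oR-R],2),'near top-edge row',round(edge(p,284,300),2))
for c0,c1,top,bot in((274,278,(222,233),(248,264)),(279,284,(222,233),(248,264)),(380,384,(220,231),(246,262)),(385,389,(220,231),(246,262))):
    p=t[:,c0:c1].mean(1).sum(1); print(c0,'top from',top[0],p[top[0]:top[1]].astype(int).tolist(),'bot from',bot[0],p[bot[0]:bot[1]].astype(int).tolist())
E
python3 e.py 12; python3 go.py
python3 - <<'E'
import cv2
a=cv2.imread('pics/top12.png')[215:265,365:405]; b=cv2.imread('pics/top12.png')[215:265,262:302]
import numpy as np
cv2.imwrite('pics/c12.png',cv2.resize(np.hstack([b,a]),None,fx=9,fy=9,interpolation=cv2.INTER_CUBIC))
E
```

```text
gaps L,R px [5.58 5.58] near top-edge row 294.19
274 top from 222 [631, 632, 625, 584, 497, 431, 426, 447, 498, 541, 560] bot from 248 [544, 543, 543, 543, 542, 527, 488, 435, 405, 407, 398, 375, 442, 570, 622, 630]
279 top from 222 [629, 630, 625, 588, 503, 434, 422, 461, 534, 564, 567] bot from 248 [565, 564, 566, 567, 560, 532, 473, 428, 413, 408, 388, 374, 465, 578, 621, 628]
380 top from 220 [628, 626, 603, 538, 458, 412, 450, 535, 570, 571, 568] bot from 246 [565, 567, 567, 560, 512, 415, 369, 364, 374, 385, 377, 427, 555, 616, 625, 629]
385 top from 220 [626, 624, 591, 509, 447, 441, 481, 542, 568, 572, 569] bot from 246 [570, 567, 568, 560, 520, 439, 399, 387, 405, 418, 401, 440, 559, 618, 626, 626]
turn deg [0.12 0.01 0.75]
t 42.075 pos [ 0.5927 -0.0131  0.0998] F [-3.74  1.15  8.96] w 0.0176
```

View pics/c12.png

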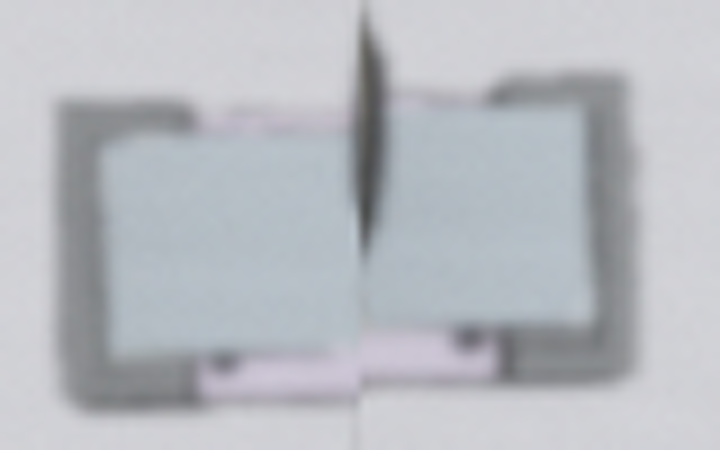

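The y gaps are now equal at 5.58 px each. At the −y end the plate rides over the +x wall, because it is turned about 0.3° too much and sits about 1.5 mm too far to +x.

Request:
jog_arm(deltas=[[0, 0, 0, 0, 0, -0.007, 0.01], [0, 0, 0.3, 0, 0, 0, 0.01], [0, 0, 0, 0, -0.0008, 0, 0.01], [0, 0, 0, 0, 0, 0, 0.01], [0, 0, 0, 0, 0, 0, 0.01]])

```text
clock: 42.7
tool_pos: [0.5906, -0.0131, 0.1048]
tool_rot: [-3.141, -0.0, 1.598]
force: [-0.7, -0.5, -1.9]
width: 0.0177
```

```bash
python3 e.py 13; python3 go.py .5912 -.013 .098 91.55
```

```text
gaps L,R px [5.05 5.51] near top-edge row 291.83
274 top from 222 [631, 632, 625, 585, 497, 430, 416, 404, 433, 521, 561] bot from 248 [562, 562, 558, 558, 558, 545, 497, 408, 383, 402, 395, 374, 442, 569, 621, 627]
279 top from 222 [628, 631, 622, 588, 503, 436, 413, 415, 463, 532, 565] bot from 248 [564, 565, 565, 564, 565, 557, 511, 431, 402, 408, 390, 374, 463, 579, 623, 629]
380 top from 220 [628, 624, 604, 538, 460, 410, 406, 442, 523, 566, 571] bot from 246 [565, 567, 567, 565, 556, 504, 400, 353, 373, 384, 377, 426, 555, 614, 627, 629]
385 top from 220 [627, 624, 592, 511, 447, 433, 434, 466, 530, 567, 570] bot from 246 [571, 568, 569, 571, 571, 536, 438, 380, 403, 419, 402, 439, 559, 615, 626, 627]
shift tool [0.0001 0.0004 0.007 ]
turn deg [-0.02 -0.    0.  ]
t 42.8 pos [ 0.5908 -0.0131  0.105 ] F [ 0.33  0.31 -2.68] w 0.0176
```

Request:
jog_arm(deltas=[[0, 0, 0.1, -0.0005, 0.0006, 0, 0.01], [0, 0, 0, 0, 0, 0.002, 0.01], [0, 0, 0, 0, 0, 0.002, 0.01], [0, 0, 0, 0, 0, 0.002, 0.01], [0, 0, 0, 0, 0, 0.001, 0.01], [0, 0, 0, 0, 0, 0, 0.01]])

```text
clock: 43.55
tool_pos: [0.5914, -0.0136, 0.0981]
tool_rot: [-3.141, -0.0, 1.596]
force: [-0.3, -0.1, -1.7]
width: 0.0174
```

Request:
jog_arm(deltas=[[0, 0, 0, 0, 0, 0.002, 0.01], [0, 0, 0, 0, 0, 0, 0.01]])

```text
clock: 43.8
tool_pos: [0.5918, -0.0136, 0.0965]
tool_rot: [3.141, -0.0, 1.596]
force: [-0.5, -0.1, -0.3]
width: 0.018
```

```bash
python3 e.py 14; python3 go.py
```

```text
gaps L,R px [5.66 5.71] near top-edge row 294.28
274 top from 222 [630, 631, 625, 583, 496, 432, 418, 421, 454, 523, 556] bot from 248 [545, 543, 544, 543, 541, 540, 514, 451, 408, 404, 395, 373, 443, 569, 622, 629]
279 top from 222 [630, 631, 624, 588, 503, 433, 419, 439, 497, 547, 566] bot from 248 [564, 565, 563, 566, 562, 542, 495, 445, 415, 407, 387, 372, 464, 580, 623, 627]
380 top from 220 [629, 626, 603, 539, 458, 414, 410, 452, 529, 566, 570] bot from 246 [566, 566, 568, 568, 565, 531, 440, 374, 375, 385, 376, 425, 557, 615, 625, 629]
385 top from 220 [629, 625, 591, 512, 447, 433, 436, 467, 533, 568, 574] bot from 246 [566, 568, 571, 568, 557, 519, 450, 393, 406, 418, 401, 439, 559, 616, 624, 628]
turn deg [ 0.03 -0.    0.35]
t 43.9 pos [ 0.5918 -0.0136  0.0965] F [-0.34 -0.42 -0.22] w 0.0179
```

It went past the earlier height freely. I'll continue down to about 0.0947.

Request:
jog_arm(deltas=[[0, 0, 0, 0, 0, 0.001, 0.01], [0, 0, 0, 0, 0, 0.001, 0.01], [0, 0, 0, 0, 0, 0, 0.01]])

```text
clock: 44.28
tool_pos: [0.5919, -0.0137, 0.0947]
tool_rot: [3.141, 0.0, 1.596]
force: [-0.5, -1.3, 3.5]
width: 0.0179
```

Request:
jog_arm(deltas=[[0, 0, 0, 0, 0, 0.001, 0.01], [0, 0, 0, 0, 0, 0, 0.01]])

```text
clock: 44.52
tool_pos: [0.5919, -0.0137, 0.0947]
tool_rot: [3.141, 0.0, 1.596]
force: [-3.2, -0.3, 9.9]
width: 0.0173
```

The plate stopped firmly at 0.0947, the expected home height. I'll release, retreat and check.

Request:
jog_arm(deltas=[[0, 0, 0, 0, 0, -0.001, 0.01], [0, 0, 0, 0, 0, 0, 0.05], [0, 0, 0, 0, 0, 0, 0.05], [0, 0, 0, 0, 0, 0, 0.05], [0, 0, 0, 0, 0, 0, 0.05], [0, 0, 0, 0, 0, -0.02, 0.05], [0, 0, 0, 0, 0, -0.04, 0.05], [0, 0, 0, 0, 0, -0.04, 0.05], [0, 0, 0, 0, 0, -0.04, 0.05], [0, 0, 0, 0, -0.05, 0, 0.05], [0, 0, 0, 0, -0.05, 0, 0.05], [0, 0, 0, 0, -0.05, 0, 0.05], [0, 0, 0, 0, 0, 0, 0.05], [0, 0, 0, 0, 0, 0, 0.05]])

```text
clock: 46.28
tool_pos: [0.4426, -0.0174, 0.2359]
tool_rot: [3.138, 0.0, 1.596]
force: [-0.1, 0.0, 0.0]
width: 0.05
```

```bash
python3 e.py 15; python3 go.py; python3 - <<'E'
import cv2,numpy as np
t=cv2.imread('pics/top15.png')[180:300,160:500]; s=cv2.imread('pics/side15.png')[140:440,230:430]
a=cv2.resize(t,None,fx=1.45,fy=1.45); b=cv2.resize(s,None,fx=1.5,fy=1.5)
h=np.zeros((460,800,3),np.uint8); h[:a.shape[0],:a.shape[1]]=a; h[:450,500:800]=b
c=cv2.resize(cv2.imread('pics/top15.png')[215:265,262:402],None,fx=3.5,fy=3.5,interpolation=2); h[190:190+c.shape[0],:c.shape[1]]=c
cv2.imwrite('pics/c15.png',h)
E
```

```text
gaps L,R px [5.49 5.59] near top-edge row 294.49
274 top from 222 [622, 623, 618, 579, 490, 429, 416, 419, 452, 522, 551] bot from 248 [539, 540, 536, 536, 535, 527, 503, 444, 404, 401, 394, 373, 440, 563, 613, 621]
279 top from 222 [624, 622, 616, 582, 500, 434, 417, 442, 501, 546, 560] bot from 248 [558, 558, 560, 560, 554, 538, 492, 440, 414, 408, 386, 374, 460, 572, 615, 621]
380 top from 220 [623, 619, 599, 533, 458, 412, 398, 435, 515, 557, 564] bot from 246 [560, 560, 563, 561, 561, 527, 438, 372, 370, 382, 371, 420, 550, 607, 617, 620]
385 top from 220 [619, 619, 584, 506, 444, 427, 432, 457, 523, 559, 561] bot from 246 [560, 560, 564, 563, 552, 519, 447, 393, 401, 413, 399, 436, 552, 608, 618, 618]
turn deg [0.12 0.01 0.35]
t 46.375 pos [ 0.4431 -0.0175  0.2353] F [ 0.19  0.15 -0.33] w 0.0499
```

View pics/c15.png

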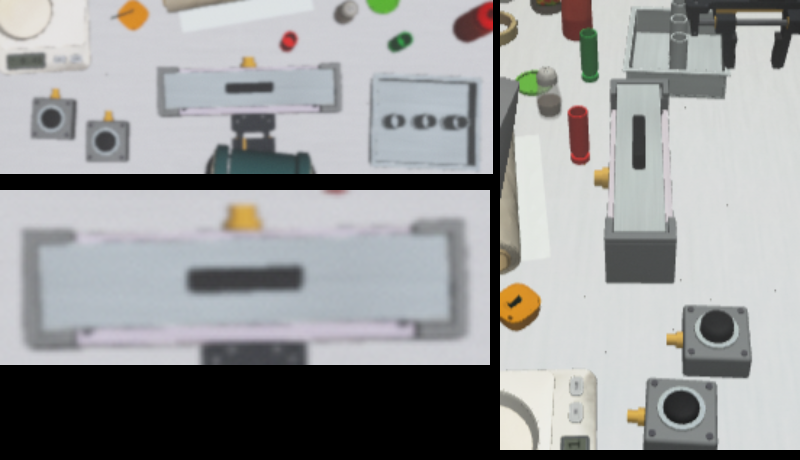

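The plate sits in its pocket with even gaps (5.49 and 5.59 px) and both ends inside the cheeks. Three tubes stand in the pan, the far vent is latched, and the bystanders are where they were.

```bash
python3 -c "
from plant import manip
print(manip.job_done())"
```

```text
the job is handed in; nothing more can be done
None
```

The job is done and handed in at about 46 s on the robot's clock; no verdict was reported.

- **Vent:** The nearer vent was soft and came back up. The farther one snapped over, and the last picture shows it still down.
- **Tubes:** Three tubes were fitted; port 1 was empty at the start. I pressed each ring down about 6.5 to 8.5 mm, gripped the tube and drew it out. All three stand in the pan in the last picture.
- **Cover:** It had shifted a few centimetres partway through, so I measured it again before gripping it. It failed to seat twice, with the −y end riding on a cheek wall at up to about 25 N downward. I corrected the x, y and turn by about a millimetre and a few tenths of a degree, and it then went down to the expected home height (tool at 0.0947 m).

In the last pictures the end gaps are 5.49 and 5.59 px and the gripper touches nothing. The salt shaker and the decoys look unmoved; the sauce tub was not checked in particular. My image readings of the cover's x position disagreed by 1 to 2 mm between views. The evidence that it is home is therefore the height stop and the even end gaps, not an exact x measurement.

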